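# Load the marking jig on the hall counter and lock it

### The arm

A 6-joint arm with a two-finger parallel gripper is mounted at the origin on the work surface. World frame = base frame: x ahead of the robot, y to its left, z up, the work surface at z = 0. Lengths are in m, angles in rad, forces in N, time in s.
With the tool pointing down it reaches from about 0.375 to 0.9 m from the base axis. Payload 3.1 kg.
Tool frame: the origin (TCP) lies at the very end of the fingers, on their centre line; the grasp point (between the pads) lies 19 mm behind it; z points along the fingers, y is the line along which they close (so a half turn about z gives the same grasp; the last joint's range is limited). The gripper opens to 87 mm and grips with 3 to 60 N. Pads are 19 mm wide; open, the fingers measure 117 mm over their backs; the gripper's body (75 mm by 190 mm) begins 51 mm behind the grasp point.
Start: joints at [0.964, 0.527, 1.433, -0, 1.181, -0.178], TCP at [0.26, 0.568, 0.223] pointing down, gripper open.
Joint ranges: [-3.08, 3.08], [-0.75, 2.2], [0.22, 2.44], [-1.43, 4.57], [0, 2.65], [-2.85, 2.85]. Speed limits (rad/s): [2.79, 2.79, 3.14, 3.14, 3.14, 3.14].

### API

Orientations are given as a unit quaternion [x, y, z, w].
In Python, from rig import robot gives the robot as it stands. The module is installed in compiled form; this text tells all that it offers.
- The arm moves only by the tool servo_tool, never from a script. Its argument "rows" is one flat list of numbers, 5 for each row, row after row: the closure, from -1 (fully open) to 1 (shut), so that 0 is half open, then the shift along the tool's x, y, z in m, then the turn about the tool's z in degrees. A call has 1 to 5 rows; each row shifts and turns the commanded pose from where the row before left it, along the tool's axes as they then stand; what a row does not reach is not made up. A row lasts 1/12 s, in which the tool goes at most 41.7 mm and 7.16 degrees, less where a joint would pass 70% of its speed; a pose out of reach is approached as far as the arm can. A call with a gripper value outside its range is refused whole. The fingers move at their own pace and stop on an object; "newtons" is the grip in N (left out, the last holds). Time passes only in rows, so rows that do not move let the fingers close. It gives the time, the measured TCP pose, the force, the opening and the grip force at its end, in the units of the state.
- robot.get_obs(): the state, without advancing time (a new reading comes with each control period).
- robot.camera(name): name is "scene" or "side" or "wrist"; returns a dict with "pixels" (480x640x3 uint8, red, green, blue), "intrinsics" (3x3 intrinsics, pixels), "rvec" (rotation vector, rad) and "tvec" (3), from world to camera coordinates, as OpenCV has them; the wrist camera has in their place "mount" (4x4, takes a point from camera to tool coordinates, whose origin is the TCP and whose axes are the flange's). Camera axes: x right, y down, z forward; pixel columns grow to the right and rows downward; lengths in m; the calibration is good to about 2 mm. The wrist camera is an equidistant fisheye: a pixel r from the principal point sees the ray r / f radians off the axis. A picture is of the moment at which its call begins: read the wrist's pose just before it. There is no depth.
- robot.hand_in(): hands the job in; it is judged then, once.
Trained networks look in a picture, given as the dict that the camera call returned (one of the last four; its "shot" number tells which), for a name from the list of things; names that differ only in an ending like _2 or _b are one class to them, and where a whole thing is asked for, a point or a joint stands for the part that bears it (a point fixed in the world has none). Each returns a list of dicts, best first, with "score" (0 to 1); they miss things now and then, are a little off and sometimes report something else, mostly with a low value. They report only what shows in the picture. A call takes as long as a camera call. They do not tell look-alikes from the thing itself.
- robot.spot_in(picture, query): "at" ([x, y, z] in m, in world coordinates, good to about 4 mm: the middle of the surface that is visible of it).
- robot.outline_of(picture, query): "region" (480x640 bool, what is visible of it).
- robot.place_of(picture, query): "at" ([x, y, z] in m, in world coordinates, good to about 4 mm: a listed point, or the origin of a listed thing).
The state is a dict: "time": time; "q": joint angles; "joint_velocities": joint speeds; "joint_torque": joint torques, N m; "position": TCP position; "tool_rot": TCP orientation; "ft_force": force on the tool from outside, world axes, zero at the start; "moment": the same for the moment, N m; "grip_width": finger opening in m; "grip_force": force on a finger pad.
Only numpy, scipy, OpenCV 4.12 (cv2) and the standard library are available. Lean on these libraries where they do the work, as an engineer would, in place of code of your own. Each camera call takes 0.05 s, during which the arm holds its last target. There are 200 camera calls.

### The job

Load the marking jig on the counter: put the two dark offcuts left on its apron into the scrap tray, and slide every loose wooden blank from the jig's apron in under the metal lips until it drops flat into a pocket, one blank to a pocket. Once they are all in, drive the sprung locking pin fully down with the mallet, never with the fingers, then stand the mallet back upright on its round rubber mat. Leave the tape measure, mouse, pocket knife and drink can where they are.

Things in the scene. Friction and masses are not known exactly. Their poses are not given: they have to be found in the camera images.
- jig: Marking jig: fixed grey board fixture, 205 mm (x) by 266 mm (y). Origin: underside, on the table; x from the robot's side to the back, z up. Front (x -95 to 0 mm): a flat apron, top at 18 mm. From x = 0 back: three equal lanes side by side, each ending in a sunk pocket under metal lips (see mouth, pocket). A dark steel pin block, 48 x 48 mm, top at 45 mm, stands at x 60, y 109 mm.
- mouth0 (a point): Entrance of lane 0: centre line, jig x 0, y -94 mm, apron height (18 mm). Axes as the jig's; the lane runs in +x. All lanes: 62 mm wide between 8 mm walls with pointed noses (4 mm lead-in). Lips hang 8 mm in from both walls, jig x 0 to 98 mm, underside 15 mm and top 19 mm above the apron; 46 mm gap between: a blank cannot be laid in from above, only slid in flat.
- mouth1 (a point): Entrance of lane 1, the middle one, jig y -24 mm; as mouth0.
- mouth2 (a point): Entrance of lane 2, next to the pin block, jig y 46 mm; as mouth0.
- pocket0 (a point): Centre of the floor of pocket 0, 57 mm behind mouth0 and 7 mm below the apron. Axes as the jig's. All pockets: 82 mm (x) by 62 mm (y); the lane floor is level with the apron for 16 mm past the mouth, then steps down 7 mm into the pocket, which runs to a back stop 98 mm past the mouth, as high as the lips.
- pocket1 (a point): Centre of the floor of pocket 1, at the end of lane 1; as pocket0.
- pocket2 (a point): Centre of the floor of pocket 2, at the end of lane 2; as pocket0.
- blank1: Loose plain pale wooden blank, 76 x 56 x 12 mm, about 40 g, flat on the table. Origin at its centre; x along the length, y the width, z the thickness. It goes length along the lane, either end first, in any pocket; seated, its centre is 6 mm above the pocket floor and its top 5 mm above the apron. Only two or three blanks are there in a run.
- blank2: Loose plain pale wooden blank, 76 x 56 x 12 mm, about 40 g, flat on the table. Origin at its centre; x along the length, y the width, z the thickness. It goes length along the lane, either end first, in any pocket; seated, its centre is 6 mm above the pocket floor and its top 5 mm above the apron. Only two or three blanks are there in a run.
- blank3: Loose plain pale wooden blank, 76 x 56 x 12 mm, about 40 g, flat on the table. Origin at its centre; x along the length, y the width, z the thickness. It goes length along the lane, either end first, in any pocket; seated, its centre is 6 mm above the pocket floor and its top 5 mm above the apron. Only two or three blanks are there in a run.
- lock_pin (a joint): Travel of the sprung locking pin in the pin block: 0 = up, 0.014 m = fully down. It moves straight down, takes about 4 to 6 N plus a little damping (8 N per m/s), and stays where it is driven (friction outdoes its light spring).
- pin_top (a point): Centre of the top face of the pin's head, a steel disc 22 mm in diameter and 6 mm thick, where the mallet strikes; 61 mm above the table when up, 47 mm when fully down.
- mallet: Mallet, about 0.36 kg: black rubber head, 60 mm diameter, 70 mm tall, standing on its lower face, which is also the striking face. Origin: centre of that face; z up through the head. Wooden handle 22 mm wide, 24 mm high, level along -x, 30 to 170 mm from the head's axis, centre line 42 mm above the face. Centre of mass 16 mm from the head's axis. Starts standing on the mat.
- offcut1: Leftover dark wooden offcut, one of two, 60 x 35 x 26 mm, 50 g, lying on the jig's apron at the start, in the way of a lane. Origin: centre of its underside; x along the 60 mm, z up.
- offcut2: Leftover dark wooden offcut, one of two, 60 x 35 x 26 mm, 50 g, lying on the jig's apron at the start, in the way of a lane. Origin: centre of its underside; x along the 60 mm, z up.
- scrap_tray: Open black plastic tray for scrap, 110 mm (x) by 140 mm (y) outside, walls 4 mm thick and 20 mm high, inner floor 4 mm above the table, fixed. Origin: centre of its underside.
- mat: Round black rubber mat, 110 mm in diameter, 4 mm thick, fixed to the table; origin at the centre of its underside.
- tape: A bystander: yellow and black tape measure, 70 x 35 x 60 mm; it may stand among the blanks. Leave it alone. Origin at the centre of its underside.
- mouse: A bystander: black computer mouse, 60 x 100 x 32 mm.
- knife: A bystander: folded pocket knife, 110 x 24 x 14 mm.
- drink_can: A bystander: black drink can, 66 mm wide, 120 mm tall.
Things that resemble listed ones, but are neither listed nor needed, are in the scene too. What is shaped like the blank3 but blue, orange or purple is not meant.

How it is judged:
On the way, in this order (a step that is already met when the one before it is completed fails the run):
1. every blank lies flat in a pocket of its own while the locking pin is still up (((horizontal distance between blank1 and pocket0 below 0.008 m and z of blank1 in the frame of pocket0 below 0.0085 m and angle between the z axis of blank1 and the z axis of jig, either way round below 0.05 rad) or (horizontal distance between blank1 and pocket1 below 0.008 m and z of blank1 in the frame of pocket1 below 0.0085 m and angle between the z axis of blank1 and the z axis of jig, either way round below 0.05 rad) or (horizontal distance between blank1 and pocket2 below 0.008 m and z of blank1 in the frame of pocket2 below 0.0085 m and angle between the z axis of blank1 and the z axis of jig, either way round below 0.05 rad)) and ((horizontal distance between blank2 and pocket0 below 0.008 m and z of blank2 in the frame of pocket0 below 0.0085 m and angle between the z axis of blank2 and the z axis of jig, either way round below 0.05 rad) or (horizontal distance between blank2 and pocket1 below 0.008 m and z of blank2 in the frame of pocket1 below 0.0085 m and angle between the z axis of blank2 and the z axis of jig, either way round below 0.05 rad) or (horizontal distance between blank2 and pocket2 below 0.008 m and z of blank2 in the frame of pocket2 below 0.0085 m and angle between the z axis of blank2 and the z axis of jig, either way round below 0.05 rad)) and ((horizontal distance between blank3 and pocket0 below 0.008 m and z of blank3 in the frame of pocket0 below 0.0085 m and angle between the z axis of blank3 and the z axis of jig, either way round below 0.05 rad) or (horizontal distance between blank3 and pocket1 below 0.008 m and z of blank3 in the frame of pocket1 below 0.0085 m and angle between the z axis of blank3 and the z axis of jig, either way round below 0.05 rad) or (horizontal distance between blank3 and pocket2 below 0.008 m and z of blank3 in the frame of pocket2 below 0.0085 m and angle between the z axis of blank3 and the z axis of jig, either way round below 0.05 rad)) and value of joint lock_pin below 0.004 m), for 0.2 s.
2. the pin is fully down with the mallet on its head (value of joint lock_pin above 0.0115 m and contact force between mallet and lock_pin above 0.5 N).
At the end, for the whole second after the job is handed in: Every blank lies flat (within 3 degrees) on a pocket's floor, its centre within 8 mm of the pocket's; the pin is 11.5 of its 14 mm down or more; the mallet stands upright (within 6 degrees) on the mat, its axis within 35 mm of the mat's centre; both offcuts lie in the scrap tray; all at rest (((horizontal distance between blank1 and pocket0 below 0.008 m and z of blank1 in the frame of pocket0 below 0.0085 m and angle between the z axis of blank1 and the z axis of jig, either way round below 0.05 rad) or (horizontal distance between blank1 and pocket1 below 0.008 m and z of blank1 in the frame of pocket1 below 0.0085 m and angle between the z axis of blank1 and the z axis of jig, either way round below 0.05 rad) or (horizontal distance between blank1 and pocket2 below 0.008 m and z of blank1 in the frame of pocket2 below 0.0085 m and angle between the z axis of blank1 and the z axis of jig, either way round below 0.05 rad)) and ((horizontal distance between blank2 and pocket0 below 0.008 m and z of blank2 in the frame of pocket0 below 0.0085 m and angle between the z axis of blank2 and the z axis of jig, either way round below 0.05 rad) or (horizontal distance between blank2 and pocket1 below 0.008 m and z of blank2 in the frame of pocket1 below 0.0085 m and angle between the z axis of blank2 and the z axis of jig, either way round below 0.05 rad) or (horizontal distance between blank2 and pocket2 below 0.008 m and z of blank2 in the frame of pocket2 below 0.0085 m and angle between the z axis of blank2 and the z axis of jig, either way round below 0.05 rad)) and ((horizontal distance between blank3 and pocket0 below 0.008 m and z of blank3 in the frame of pocket0 below 0.0085 m and angle between the z axis of blank3 and the z axis of jig, either way round below 0.05 rad) or (horizontal distance between blank3 and pocket1 below 0.008 m and z of blank3 in the frame of pocket1 below 0.0085 m and angle between the z axis of blank3 and the z axis of jig, either way round below 0.05 rad) or (horizontal distance between blank3 and pocket2 below 0.008 m and z of blank3 in the frame of pocket2 below 0.0085 m and angle between the z axis of blank3 and the z axis of jig, either way round below 0.05 rad)) and value of joint lock_pin above 0.0115 m and horizontal distance between mallet and mat below 0.035 m and z of mallet in the frame of mat below 0.008 m and angle between mallet's own z axis and vertical below 0.1 rad and x of offcut1 in the frame of scrap_tray between -0.052 and 0.052 m and y of offcut1 in the frame of scrap_tray between -0.067 and 0.067 m and z of each of offcut1, offcut2 in the frame of scrap_tray below 0.035 m and x of offcut2 in the frame of scrap_tray between -0.052 and 0.052 m and y of offcut2 in the frame of scrap_tray between -0.067 and 0.067 m and linear speed of each of blank1, blank2, blank3, mallet, offcut1, offcut2 below 0.02 m/s); the robot touches nothing.
It fails at once if the fingers press on the locking pin (contact force between the fingers and lock_pin above 1 N).
It fails at once if the tape measure, mouse, knife or drink can is pushed more than 3 cm out of place or knocked over (distance of any of tape, mouse, knife, drink_can from where it was at the start of the episode above 0.03 m or angle between any of tape, mouse, knife, drink_can's own z axis and vertical above 0.6 rad).
Of blank1, blank2, blank3 only 2 to 3 are there at a start; the rules pass over those that are not, and their reading is None.
At some moment in a run one of blank1, blank2, blank3 may be knocked a few centimetres aside while the robot is not near it.
It also fails if it takes over 210 s, if anything falls off the work surface, if the arm or the gripper's body presses on something with over 40 N, if the wrist force passes 120 N, or if a joint passes its speed limit or range.

## Working session

There is one attempt and no reset: what is moved stays moved. The work goes in short steps, Python scripts to look and compute and a tool call to move; the robot and the scene stay as the last step left them, time stands still between calls to the robot, and variables do not carry over. Pictures are saved under pics/ and viewed, at most 17 in all, crops included, and the job is handed in when it is done.

Besides the shell and the picture viewer there is one more tool, called after "Call:" as name(argument=value, ...) on one line, values as JSON. servo_tool: Moves the arm, as the interface text tells. Its arguments: {"type":"object","properties":{"rows":{"type":"array","items":{"type":"number"}},"newtons":{"type":"number"}},"required":["rows"]}

```bash
mkdir -p pics
cat > h.py <<'E'
import numpy as np, cv2
from rig import robot
from scipy.spatial.transform import Rotation as R
def save(p,n): cv2.imwrite('pics/'+n,cv2.cvtColor(p['pixels'],cv2.COLOR_RGB2BGR))
def ray(p,uv):
    K=np.array(p['intrinsics']);Rm=cv2.Rodrigues(np.array(p['rvec'],float))[0]
    t=np.array(p['tvec'],float).ravel()
    return -Rm.T@t, Rm.T@np.linalg.inv(K)@np.array([uv[0],uv[1],1.])
def onz(p,uv,z):
    o,d=ray(p,uv); return o+d*(z-o[2])/d[2]
def box(p,region,z):
    """minAreaRect of region corners projected at height z: centre, sizes, yaw(deg) of long side"""
    cs,_=cv2.findContours(region.astype(np.uint8),cv2.RETR_EXTERNAL,cv2.CHAIN_APPROX_NONE)
    c=max(cs,key=cv2.contourArea).reshape(-1,2)
    w=np.array([onz(p,u,z)[:2] for u in c])*1000
    (cx,cy),(a,b),ang=cv2.minAreaRect(w.astype(np.float32))
    if a<b: a,b,ang=b,a,ang+90
    return np.round([cx,cy,a,b,(ang+90)%180-90],1)
E
cat > a.py <<'E'
from h import *
np.set_printoptions(suppress=True,precision=3)
o=robot.get_obs(); print(o['time'],o['position'],o['tool_rot'],R.from_quat(o['tool_rot']).as_matrix())
for c in ['scene','side']:
    p=robot.camera(c); save(p,c+'0.png'); print(c)
    for n in ['jig','mouth0','mouth1','mouth2','pocket1','pin_top','blank1','offcut1','mallet','scrap_tray','mat','tape','mouse','knife','drink_can']:
        print(n,[(np.round(d['at'],3).tolist(),round(d['score'],2)) for d in robot.place_of(p,n)][:6])
    for d in robot.outline_of(p,'blank1'):
        print('bl',round(d['score'],2),box(p,d['region'],.03 if 1 else 0))
E
python3 a.py
```

```text
0.0 [0.259 0.568 0.222] [ 0.213  0.977 -0.001 -0.   ] [[-0.909  0.416 -0.001]
 [ 0.416  0.909 -0.002]
 [ 0.    -0.002 -1.   ]]
scene
jig [([0.589, -0.006, 0.002], 0.85)]
mouth0 [([0.583, -0.032, 0.02], 0.82), ([0.574, -0.099, 0.018], 0.76), ([0.593, 0.036, 0.021], 0.75), ([0.666, 0.092, 0.062], 0.75)]
mouth1 [([0.583, -0.032, 0.02], 0.82), ([0.574, -0.099, 0.018], 0.76), ([0.593, 0.036, 0.021], 0.75), ([0.666, 0.092, 0.062], 0.75)]
mouth2 [([0.583, -0.032, 0.02], 0.82), ([0.574, -0.099, 0.018], 0.76), ([0.593, 0.036, 0.021], 0.75), ([0.666, 0.092, 0.062], 0.75)]
pocket1 [([0.648, 0.027, 0.011], 0.89), ([0.632, -0.111, 0.01], 0.82), ([0.642, -0.04, 0.009], 0.57)]
pin_top [([0.662, 0.097, 0.063], 0.49), ([0.648, 0.029, 0.008], 0.42), ([0.514, 0.404, 0.004], 0.19)]
blank1 [([0.406, 0.166, 0.007], 0.94), ([0.601, 0.289, 0.003], 0.87), ([0.633, 0.452, 0.004], 0.75), ([0.805, 0.137, 0.004], 0.71), ([0.514, 0.402, 0.003], 0.7)]
offcut1 [([0.523, -0.059, 0.021], 0.64), ([0.554, 0.082, 0.02], 0.58), ([0.64, -0.041, 0.011], 0.28)]
mallet [([0.61, -0.251, 0.003], 0.61), ([0.32, 0.266, 0.003], 0
[... 1278 characters left out ...]
cut1 [([0.52, -0.06, 0.018], 0.85), ([0.556, 0.085, 0.016], 0.69), ([0.363, -0.352, 0.0], 0.68), ([0.624, -0.253, 0.001], 0.16)]
mallet [([0.611, -0.251, 0.009], 0.77)]
scrap_tray [([0.363, -0.352, -0.0], 0.77), ([0.62, -0.252, 0.002], 0.66), ([0.599, 0.292, 0.007], 0.62)]
mat [([0.623, -0.251, -0.002], 0.72)]
tape [([0.457, 0.289, 0.001], 0.96)]
mouse [([0.325, 0.426, -0.004], 0.61)]
knife [([0.32, 0.267, -0.003], 0.82)]
drink_can [([0.648, -0.381, -0.002], 0.81), ([0.658, 0.093, 0.065], 0.29)]
bl 0.87 [620.  423.5  79.7  75.4 -20.8]
bl 0.85 [590.  270.2  87.9  53.8  62.7]
bl 0.82 [503.9 377.4  76.7  71.6 -16.5]
bl 0.69 [398.2 149.2  81.7  67.4  16. ]
bl 0.62 [789.3 120.6  76.   63.6 -30.9]
```

View pics/scene0.png

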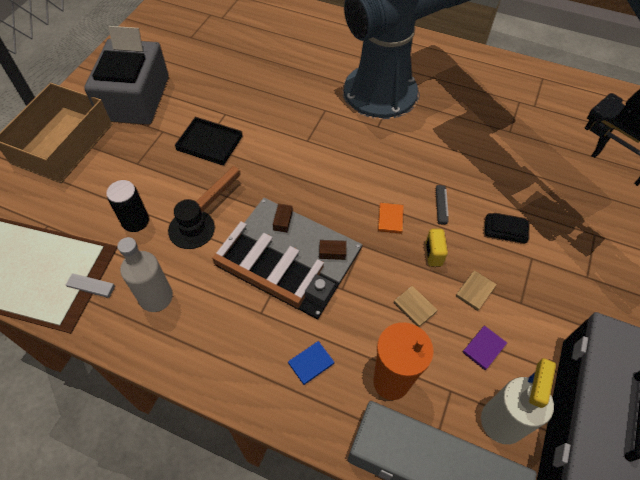

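View pics/side0.png

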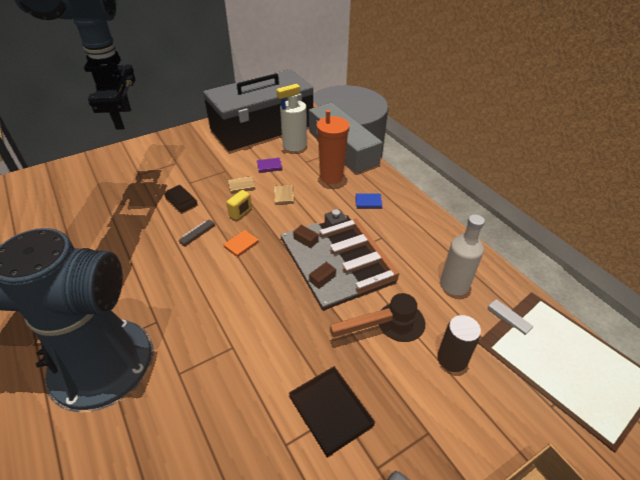

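The scene picture shows two pale blanks, at px (415,305) and (475,290). The orange, purple and blue ones are decoys. The offcuts sit on the apron at (283,217) and (333,250), the mallet on its mat at (190,225), and the tray at (209,140). The side view agrees. Next I need the yaws.

```bash
cat > b.py <<'E'
from h import *
for c in ['scene','side']:
    p=robot.camera(c)
    for n,z in [('offcut1',.044),('blank1',.012),('scrap_tray',.02),('mallet',.054),('jig',.018)]:
        for d in robot.outline_of(p,n):
            if d['score']>.4: print(c,n,round(d['score'],2),box(p,d['region'],z))
E
python3 b.py
cat > go.py <<'E'
# go.py x y z yaw : tool-frame shift and turn to reach target (mm, deg; yaw = world heading of tool y, mod 180)
import sys
from h import *
o=robot.get_obs(); P=o['position']; M=R.from_quat(o['tool_rot']).as_matrix()
yaw=np.degrees(np.arctan2(M[1,1],M[0,1])); cur=np.array(P)*1000
print('t',round(o['time'],2),'at',np.round(cur,1),'yaw',round(yaw,1),'w',round(o['grip_width'],4),'q',np.round(o['q'],2))
a=list(map(float,sys.argv[1:]))
for i in range(0,len(a),4):
    t=np.array(a[i:i+3]); d=(a[i+3]-yaw+90)%180-90
    yaw+=d; y=np.radians(yaw); D=t-cur
    ty=np.array([np.cos(y),np.sin(y)]); tx=np.array([-ty[1],ty[0]])
    # z down => x = y cross z = (-ty1, ty0)
    print('turn',round(-d,1),'then shift x %.1f y %.1f z %.1f'%(D[:2]@tx,D[:2]@ty,-D[2])); cur=t
E
python3 go.py
```

```text
scene offcut1 0.92 [531.4 -49.8  74.8  37.4  13.8]
scene offcut1 0.56 [563.1  86.9  59.1  48.5 -71.1]
scene blank1 0.83 [636.2 453.9  84.4  56.7 -20.2]
scene blank1 0.79 [807.5 141.   77.7  59.2 -31. ]
scene blank1 0.67 [604.1 295.6  77.8  60.7  63.4]
scene blank1 0.62 [515.8 404.5  85.4  57.  -13.9]
scene scrap_tray 0.96 [ 372.6 -335.4  149.7  122.7  -89.7]
scene mallet 0.64 [ 5.570e+02 -2.405e+02  2.196e+02  9.600e+01  5.000e-01]
scene jig 0.84 [599.1  -8.4 279.8 214.4  83.7]
side offcut1 0.79 [549.9  73.4  79.8  52.4 -71.9]
side offcut1 0.74 [519.  -63.3  76.8  49.2  14. ]
side blank1 0.94 [403.9 168.   81.9  65.   17.7]
side blank1 0.77 [803.4 137.3  77.3  65.  -30.9]
side blank1 0.74 [630.4 449.1  78.8  71.7 -20.8]
side blank1 0.7 [599.7 290.4  89.6  54.8  62.7]
side scrap_tray 0.93 [ 362.3 -347.   146.5  115.9  -88.5]
side mallet 0.62 [ 546.6 -253.3  215.    93.7   -2.6]
side jig 0.65 [600.6   3.1 311.3 228.3  83.7]
t 2.3 at [259.8 568.4 222.5] yaw 65.4 w 0.0873 q [ 0.96  0.53  1.43  0.    1.18 -0.18]
```

```bash
python3 go.py 555 84 122 18.5 555 84 22 18.5 555 84 122 18.5 364 -317 122 90 364 -317 30 90
```

```text
t 2.3 at [259.8 568.4 222.5] yaw 65.4 w 0.0873 q [ 0.96  0.53  1.43  0.    1.18 -0.18]
turn 46.9 then shift x -553.0 y 126.2 z 100.5
turn -0.0 then shift x 0.0 y 0.0 z 100.0
turn -0.0 then shift x 0.0 y 0.0 z -100.0
turn -71.5 then shift x 191.0 y -401.0 z -0.0
turn -0.0 then shift x 0.0 y 0.0 z 92.0
```

Call:
servo_tool(rows=[-0.3,0,0,0,6.7,-0.3,0,0,0,6.7,-0.3,0,0,0,6.7,-0.3,0,0,0,6.7,-0.3,0,0,0,6.7])

```text
time: 2.72
position: [0.2598, 0.5684, 0.2225]
tool_rot: [0.488, 0.873, -0.0, -0.0]
ft_force: [-0.3, 0.8, 0.6]
grip_width: 0.0619
grip_force: 0.0
```

Call:
servo_tool(rows=[-0.3,0,0,0,6.7,-0.3,0,0,0,6.7,-0.3,-0.03,0.006,0,0,-0.3,-0.037,0.0085,0,0,-0.3,-0.037,0.0085,0,0])

```text
time: 3.13
position: [0.3147, 0.4766, 0.2225]
tool_rot: [0.583, 0.812, 0.0, 0.0]
ft_force: [0.6, 1.3, -0.4]
grip_width: 0.0564
grip_force: 0.0
```

Call:
servo_tool(rows=[-0.3,-0.037,0.0085,0,0,-0.3,-0.037,0.0085,0,0,-0.3,-0.037,0.0085,0,0,-0.3,-0.037,0.0085,0,0,-0.3,-0.037,0.0085,0,0])

```text
time: 3.55
position: [0.4145, 0.3136, 0.2228]
tool_rot: [0.584, 0.812, 0.0, 0.0]
ft_force: [1.5, -0.5, -0.2]
grip_width: 0.0567
grip_force: 0.0
```

Call:
servo_tool(rows=[-0.3,-0.037,0.0085,0,0,-0.3,-0.037,0.0085,0,0,-0.3,-0.037,0.0085,0.01,0,-0.3,-0.037,0.0085,0.03,0,-0.3,-0.037,0.0085,0.03,0])

```text
time: 3.97
position: [0.5096, 0.1607, 0.1616]
tool_rot: [0.584, 0.812, 0.002, 0.002]
ft_force: [0.6, 0.5, 0.9]
grip_width: 0.0566
grip_force: 0.0
```

```bash
cat > w.py <<'E'
from h import *
import sys
# wrist view: world coords of networks' place_of
n=sys.argv[1]; q=sys.argv[2:]
o=robot.get_obs(); p=robot.camera('wrist'); save(p,n)
for k in q:
    print(k,[(np.round(d['at'],3).tolist(),round(d['score'],2)) for d in robot.place_of(p,k)][:4])
E
python3 w.py w1.png offcut1 mouth0 pin_top; python3 go.py 555 84 122 18.5
```

```text
offcut1 [([0.55, 0.08, 0.021], 0.95)]
mouth0 [([0.591, 0.039, 0.018], 0.8)]
pin_top []
t 4.17 at [507.2 161.6 160.2] yaw 18.4 w 0.0564 q [ 0.1   0.49  1.73  0.    0.93 -0.22]
turn -0.1 then shift x -88.7 y 20.7 z 38.2
```

Call:
servo_tool(rows=[-0.3,-0.03,0.006,0.012,0,-0.3,-0.03,0.006,0.012,0,-0.3,-0.029,0.006,0.014,0,-0.3,0,0,0.03,0,-0.3,0,0,0.03,0])

```text
time: 4.58
position: [0.5558, 0.0837, 0.0645]
tool_rot: [0.584, 0.812, 0.002, 0.003]
ft_force: [0.4, 0.3, -0.4]
grip_width: 0.0566
grip_force: 0.0
```

Call:
servo_tool(rows=[-0.3,0,0,0.03,0,-0.3,0,0,0.01,0,-0.3,0,0,0,0,1,0,0,0,0,1,0,0,0,0], newtons=25)

```text
time: 5.0
position: [0.5541, 0.0844, 0.0248]
tool_rot: [0.584, 0.812, 0.001, 0.001]
ft_force: [-0.3, 0.5, 0.5]
grip_width: 0.0497
grip_force: 0.0
```

Call:
servo_tool(rows=[1,0,0,0,0,1,0,0,0,0,1,0,0,-0.02,0,1,0,0,-0.04,0,1,0,0,-0.04,0])

```text
time: 5.42
position: [0.5515, 0.0837, 0.1235]
tool_rot: [0.584, 0.812, -0.001, -0.001]
ft_force: [0.6, -0.0, 0.0]
grip_width: 0.035
grip_force: 25.0
```

```bash
python3 go.py 364 -317 122 90 364 -317 30 90 364 -317 122 90 522 -59 122 104 522 -59 22 104
```

```text
t 5.42 at [551.5  83.7 123.5] yaw 18.5 w 0.035 q [-0.05  0.58  1.69  0.    0.88 -0.37]
turn -71.5 then shift x 187.5 y -400.7 z 1.5
turn 0.0 then shift x 0.0 y 0.0 z 92.0
turn -0.0 then shift x 0.0 y 0.0 z -92.0
turn -14.0 then shift x -215.7 y 212.1 z -0.0
turn -0.0 then shift x 0.0 y 0.0 z 100.0
```

Call:
servo_tool(rows=[1,0,0,0,-7.15,1,0,0,0,-7.15,1,0,0,0,-7.15,1,0,0,0,-7.15,1,0,0,0,-7.15])

```text
time: 5.83
position: [0.5529, 0.0837, 0.1241]
tool_rot: [0.304, 0.953, 0.0, 0.001]
ft_force: [-0.7, -0.3, 0.5]
grip_width: 0.0345
grip_force: 25.0
```

Call:
servo_tool(rows=[1,0,0,0,-7.15,1,0,0,0,-7.15,1,0,0,0,-7.15,1,0,0,0,-7.15,1,0,0,0,-7.15])

```text
time: 6.25
position: [0.5528, 0.0836, 0.1239]
tool_rot: [-0.003, 1.0, -0.0, 0.001]
ft_force: [-0.4, -0.9, 0.4]
grip_width: 0.035
grip_force: 25.0
```

Call:
servo_tool(rows=[1,0.0125,-0.0265,0,0,1,0.0125,-0.0265,0,0,1,0.0125,-0.0265,0,0,1,0.0125,-0.0265,0,0,1,0.0125,-0.0265,0,0])

```text
time: 6.67
position: [0.4899, -0.0499, 0.1238]
tool_rot: [-0.001, 1.0, -0.0, 0.001]
ft_force: [0.4, -0.7, -1.1]
grip_width: 0.035
grip_force: 25.0
```

Call:
servo_tool(rows=[1,0.0125,-0.0265,0,0,1,0.0125,-0.0265,0,0,1,0.0125,-0.0265,0,0,1,0.0125,-0.0265,0,0,1,0.0125,-0.0265,0,0])

```text
time: 7.08
position: [0.4274, -0.1828, 0.1238]
tool_rot: [-0.0, 1.0, -0.001, 0.001]
ft_force: [0.6, 0.1, -0.2]
grip_width: 0.0347
grip_force: 25.0
```

Call:
servo_tool(rows=[1,0.0125,-0.0265,0,0,1,0.0125,-0.0265,0,0,1,0.0125,-0.0265,0,0,1,0.0125,-0.0265,0.02,0,1,0.0125,-0.0265,0.03,0])

```text
time: 7.5
position: [0.3667, -0.3175, 0.0756]
tool_rot: [-0.0, 1.0, -0.004, 0.003]
ft_force: [0.5, -0.7, -1.3]
grip_width: 0.0351
grip_force: 25.0
```

```bash
python3 w.py w2.png scrap_tray; python3 go.py 364 -317 30 90 364 -317 122 90 522 -59 122 104
```

```text
scrap_tray [([0.363, -0.349, -0.003], 0.73)]
t 7.6 at [ 363.6 -316.8   70.4] yaw 89.7 w 0.0347 q [-0.95  0.6   1.91 -0.    0.63 -2.51]
turn -0.3 then shift x -0.4 y -0.2 z 40.4
turn -0.0 then shift x 0.0 y 0.0 z -92.0
turn -14.0 then shift x -215.7 y 212.1 z -0.0
```

Call:
servo_tool(rows=[1,0,-0.002,0.03,0,1,0,0,0.014,0,1,0,0,0,0,0.05,0,0,0,0,-0.1,0,0,0,0])

```text
time: 8.02
position: [0.3662, -0.3159, 0.0304]
tool_rot: [-0.001, 1.0, -0.001, 0.001]
ft_force: [0.5, 0.6, 0.7]
grip_width: 0.0415
grip_force: 0.0
```

Call:
servo_tool(rows=[-0.3,0,0,0,0,-0.3,0,0,-0.02,0,-0.3,0,0,-0.04,0,-0.3,0,0,-0.035,0,-0.3,-0.02,0.02,0,-7])

```text
time: 8.43
position: [0.3875, -0.3016, 0.1309]
tool_rot: [-0.061, 0.998, -0.007, 0.004]
ft_force: [2.1, -1.1, -0.1]
grip_width: 0.0562
grip_force: 0.0
```

Call:
servo_tool(rows=[-0.3,-0.024,0.024,0,-7.0,-0.3,-0.024,0.024,0,0,-0.3,-0.024,0.024,0,0,-0.3,-0.024,0.024,0,0,-0.3,-0.024,0.024,0,0])

```text
time: 8.85
position: [0.4773, -0.151, 0.1256]
tool_rot: [-0.122, 0.993, -0.001, 0.001]
ft_force: [-0.1, 0.1, 0.4]
grip_width: 0.0564
grip_force: 0.0
```

Call:
servo_tool(rows=[-0.3,-0.024,0.024,0,0,-0.3,-0.024,0.024,0,0,-0.3,-0.02,0.02,0,0,-0.3,0,0,0,0])

```text
time: 9.18
position: [0.5284, -0.066, 0.1258]
tool_rot: [-0.125, 0.992, -0.0, 0.002]
ft_force: [0.8, -0.2, 0.3]
grip_width: 0.0565
grip_force: 0.0
```

```bash
python3 w.py w3.png offcut1 mouth0; python3 go.py 522 -59 122 104 522 -59 22 104
```

```text
offcut1 [([0.522, -0.059, 0.017], 0.88)]
mouth0 [([0.58, -0.104, 0.016], 0.97), ([0.586, -0.035, 0.018], 0.84)]
t 9.33 at [525.6 -69.9 124.9] yaw 104.1 w 0.0562 q [-0.34  0.54  1.76 -0.    0.84 -2.16]
turn 0.1 then shift x 0.9 y 11.5 z 2.9
turn -0.0 then shift x 0.0 y 0.0 z 100.0
```

Call:
servo_tool(rows=[-0.3,0.001,0.011,0.03,0,-0.3,0,0,0.03,0,-0.3,0,0,0.03,0,-0.3,0,0,0.013,0,-0.3,0,0,0,0])

```text
time: 9.75
position: [0.5205, -0.061, 0.0197]
tool_rot: [-0.121, 0.993, 0.001, -0.002]
ft_force: [-0.2, 0.6, -0.0]
grip_width: 0.0568
grip_force: 0.0
```

Call:
servo_tool(rows=[1,0,0,0,0,1,0,0,0,0,1,0,0,0,0,1,0,0,0,0,1,0,0,-0.03,0])

```text
time: 10.17
position: [0.5188, -0.0591, 0.0476]
tool_rot: [-0.122, 0.993, 0.002, -0.004]
ft_force: [0.2, 0.1, -1.2]
grip_width: 0.0347
grip_force: 25.0
```

Call:
servo_tool(rows=[1,0,0,-0.04,0,1,0,0,-0.04,7,1,0,0,0,7,1,0,0,0,0])

```text
time: 10.5
position: [0.5238, -0.0603, 0.134]
tool_rot: [0.001, 1.0, -0.001, 0.003]
ft_force: [-0.5, -0.7, -0.6]
grip_width: 0.0352
grip_force: 25.0
```

```bash
python3 go.py 364 -380 130 90 364 -380 35 90
```

```text
t 10.5 at [523.8 -60.3 134. ] yaw 89.9 w 0.0352 q [-0.33  0.52  1.77  0.    0.84 -1.9 ]
turn -0.1 then shift x 159.8 y -319.7 z 4.0
turn -0.0 then shift x 0.0 y 0.0 z 95.0
```

Call:
servo_tool(rows=[1,0.0145,-0.029,0,0,1,0.0145,-0.029,0,0,1,0.0145,-0.029,0,0,1,0.0145,-0.029,0,0,1,0.0145,-0.029,0,0])

```text
time: 10.92
position: [0.4478, -0.2051, 0.13]
tool_rot: [-0.002, 1.0, 0.001, -0.001]
ft_force: [1.7, -1.2, -0.5]
grip_width: 0.0346
grip_force: 25.0
```

Call:
servo_tool(rows=[1,0.0145,-0.029,0,0,1,0.0145,-0.029,0,0,1,0.0145,-0.029,0,0,1,0.0145,-0.029,0,0,1,0.0145,-0.029,0,0])

```text
time: 11.33
position: [0.3754, -0.3501, 0.1298]
tool_rot: [-0.002, 1.0, 0.001, -0.001]
ft_force: [0.2, 0.0, -1.1]
grip_width: 0.0348
grip_force: 25.0
```

Call:
servo_tool(rows=[1,0.0145,-0.029,0.02,0,1,0,0,0.04,0,1,0,0,0.037,0,1,0,0,0,0,0.05,0,0,0,0])

```text
time: 11.75
position: [0.3608, -0.3761, 0.0313]
tool_rot: [-0.001, 1.0, 0.004, -0.002]
ft_force: [-0.1, 1.0, 1.1]
grip_width: 0.0373
grip_force: 0.0
```

Call:
servo_tool(rows=[-0.1,0,0,0,0,-0.1,0,0,0,0,-0.3,0,0,-0.04,0,-0.3,0,0,-0.04,0,-0.3,0,0,-0.04,0])

```text
time: 12.17
position: [0.3632, -0.3785, 0.1574]
tool_rot: [-0.001, 1.0, -0.001, 0.001]
ft_force: [1.4, -0.5, 0.1]
grip_width: 0.0551
grip_force: 0.0
```

```bash
cat > c.py <<'E'
from h import *
p=robot.camera('scene'); save(p,'s2.png')
for n,z in [('offcut1',.03),('blank1',.012)]:
  for d in robot.place_of(p,n): print(n,np.round(d['at'],3),round(d['score'],2))
E
python3 c.py; python3 go.py 600 290 140 90
```

```text
offcut1 [ 0.37  -0.311  0.005] 0.74
offcut1 [ 0.365 -0.374  0.005] 0.71
blank1 [0.633 0.451 0.004] 0.9
blank1 [0.6   0.29  0.002] 0.85
blank1 [0.804 0.136 0.003] 0.73
blank1 [0.406 0.167 0.005] 0.7
blank1 [0.512 0.403 0.005] 0.6
t 12.32 at [ 365.1 -381.4  160.4] yaw 90.1 w 0.0563 q [-1.02  0.48  1.75 -0.    0.9  -2.59]
turn 0.1 then shift x -234.9 y 671.4 z 20.4
```

Call:
servo_tool(rows=[-0.4,-0.0118,0.0335,0,0,-0.4,-0.0118,0.0335,0,0,-0.4,-0.0118,0.0335,0,0,-0.4,-0.0118,0.0335,0,0,-0.4,-0.0118,0.0335,0,0])

```text
time: 12.73
position: [0.4217, -0.2093, 0.1549]
tool_rot: [-0.0, 1.0, -0.0, 0.001]
ft_force: [0.3, -0.5, 0.5]
grip_width: 0.0609
grip_force: 0.0
```

Call:
servo_tool(rows=[-0.7,-0.0118,0.0335,0,0,-0.7,-0.0118,0.0335,0,0,-0.7,-0.0118,0.0335,0,0,-0.7,-0.0118,0.0335,0,0,-0.7,-0.0118,0.0335,0,0])

```text
time: 13.15
position: [0.4805, -0.0416, 0.1549]
tool_rot: [-0.001, 1.0, -0.0, 0.001]
ft_force: [0.8, 0.1, 0.4]
grip_width: 0.0732
grip_force: 0.0
```

Call:
servo_tool(rows=[-0.7,-0.0118,0.0335,0,0,-0.7,-0.0118,0.0335,0,0,-0.7,-0.0118,0.0335,0,0,-0.7,-0.0118,0.0335,0,0,-0.7,-0.0118,0.0335,0,0])

```text
time: 13.57
position: [0.5392, 0.126, 0.155]
tool_rot: [-0.001, 1.0, -0.0, 0.001]
ft_force: [0.9, 0.1, -0.2]
grip_width: 0.0736
grip_force: 0.0
```

```bash
python3 w.py w4.png blank1; python3 go.py 600 290 140 153 600 290 4 153
python3 - <<'E'
from h import *
p=robot.camera('scene'); print(onz(p,(393,397),0), onz(p,(405,345),.15))
p=robot.camera('side'); print(onz(p,(332,185),0), onz(p,(334,125),.15))
E
```

```text
blank1 [([0.402, 0.164, 0.005], 0.85), ([0.512, 0.404, 0.008], 0.74)]
t 13.67 at [540.8 128.6 155.2] yaw 90.4 w 0.0739 q [ 0.03  0.52  1.68  0.    0.94 -1.55]
turn -62.6 then shift x -170.7 y 20.5 z 15.2
turn -0.0 then shift x 0.0 y 0.0 z 136.0
[0.80433482 0.31430408 0.        ] [0.75623054 0.29960503 0.15      ]
[0.75892951 0.26547706 0.        ] [0.81678115 0.35221876 0.15      ]
```

Call:
servo_tool(rows=[-0.7,-0.0118,0.0323,0,0,-0.7,-0.0118,0.0323,0,0,-0.7,-0.0118,0.0323,0,-7,-0.7,0.003,0.034,0,-7,-0.7,0.006,0.034,0,-7])

```text
time: 14.18
position: [0.5556, 0.2851, 0.1545]
tool_rot: [-0.184, 0.983, -0.0, 0.001]
ft_force: [-0.4, 0.1, 1.0]
grip_width: 0.0739
grip_force: 0.0
```

Call:
servo_tool(rows=[-0.7,0,0,0,-7,-0.7,0,0,0,-7,-0.7,0,0,0,-7,-0.7,0,0,0,-7,-0.7,0,0,0,-7])

```text
time: 14.6
position: [0.5531, 0.2836, 0.1543]
tool_rot: [-0.472, 0.882, -0.0, -0.001]
ft_force: [-0.2, -0.1, 1.7]
grip_width: 0.0742
grip_force: 0.0
```

Call:
servo_tool(rows=[-0.7,0,0,0,-7,-0.7,0,0,0,0,-0.7,0,0,0,0])

```text
time: 14.85
position: [0.5534, 0.284, 0.1543]
tool_rot: [-0.521, 0.854, -0.0, -0.0]
ft_force: [-0.1, -0.7, 0.1]
grip_width: 0.0739
grip_force: 0.0
```

```bash
python3 w.py w4.png blank1; python3 go.py 600 290 100 153 600 290 4 153
```

```text
blank1 [([0.404, 0.166, 0.007], 0.91), ([0.603, 0.288, 0.008], 0.81), ([0.805, 0.136, 0.006], 0.73)]
t 14.95 at [553.5 284.6 154.2] yaw 152.8 w 0.0743 q [ 0.3   0.6   1.5  -0.    1.03 -2.37]
turn -0.2 then shift x -25.9 y -39.0 z 54.2
turn -0.0 then shift x 0.0 y 0.0 z 96.0
```

View pics/w4.png

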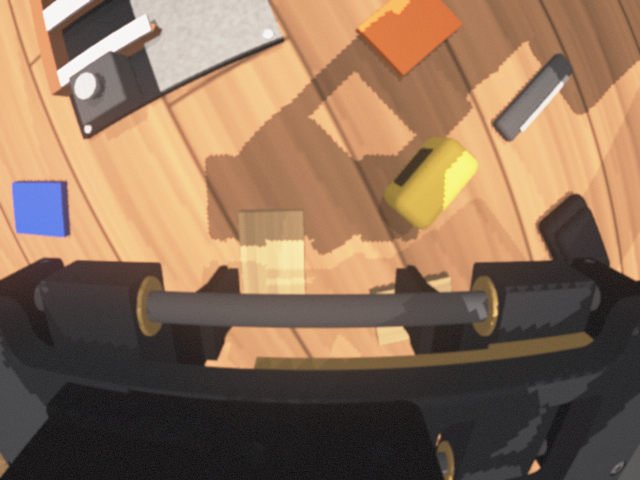

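The wrist view shows blank A at px (270,250), with its edges parallel to the tool. Descending.

Call:
servo_tool(rows=[-0.7,-0.013,-0.02,0.02,0,-0.7,-0.0125,-0.0195,0.03,0,-0.7,0,0,0.04,0,-0.7,0,0,0.03,0,-0.7,0,0,0.02,0])

```text
time: 15.37
position: [0.5986, 0.2892, 0.0104]
tool_rot: [-0.522, 0.853, 0.001, -0.002]
ft_force: [-0.7, -0.3, -0.4]
grip_width: 0.0737
grip_force: 0.0
```

Call:
servo_tool(rows=[-0.7,0,0,0.0105,0,-0.7,0,0,0,0,1,0,0,0,0,1,0,0,0,0,1,0,0,0,0], newtons=25)

```text
time: 15.78
position: [0.6011, 0.2906, 0.0045]
tool_rot: [-0.522, 0.853, -0.0, 0.001]
ft_force: [-0.8, 0.5, -0.0]
grip_width: 0.0615
grip_force: 0.0
```

Call:
servo_tool(rows=[1,0,0,0,0,1,0,0,0,0,1,0,0,0,0])

```text
time: 16.03
position: [0.601, 0.2906, 0.0044]
tool_rot: [-0.523, 0.853, -0.0, 0.001]
ft_force: [0.2, 0.2, 2.4]
grip_width: 0.0559
grip_force: 25.0
```

```bash
python3 go.py 600 290 100 153
```

```text
t 16.03 at [601.  290.6   4.4] yaw 153.0 w 0.0559 q [ 0.28  0.86  1.45 -0.    0.83 -2.39]
turn 0.0 then shift x 0.9 y 0.6 z -95.6
```

Call:
servo_tool(rows=[1,0,0,-0.03,0,1,0,0,-0.04,7,1,0,0,-0.04,7,1,0,0,0,7,1,0,0,0,7])

```text
time: 16.45
position: [0.6027, 0.2912, 0.1175]
tool_rot: [-0.298, 0.955, -0.0, 0.004]
ft_force: [0.2, 0.7, -1.6]
grip_width: 0.0558
grip_force: 25.0
```

Call:
servo_tool(rows=[1,0,0,0,7,1,0,0,0,7,1,0,0,0,7,1,0,0,0,7,1,0,0,0,7])

```text
time: 16.87
position: [0.6001, 0.2904, 0.1134]
tool_rot: [0.003, 1.0, -0.0, -0.0]
ft_force: [-0.8, -0.5, -0.3]
grip_width: 0.0556
grip_force: 25.0
```

Call:
servo_tool(rows=[1,0,0,0,6.7,1,0,0,0,0])

```text
time: 17.03
position: [0.6001, 0.2904, 0.1134]
tool_rot: [0.059, 0.998, -0.0, -0.0]
ft_force: [0.1, 1.3, -0.6]
grip_width: 0.0553
grip_force: 25.0
```

```bash
python3 go.py 540 -28 70 83.3
```

```text
t 17.03 at [600.1 290.4 113.4] yaw 83.2 w 0.0553 q [ 0.28  0.71  1.41  0.    1.02 -1.17]
turn -0.1 then shift x 22.5 y -323.2 z 43.4
```

Call:
servo_tool(rows=[1,0.0022,-0.0323,0,0,1,0.0022,-0.0323,0,0,1,0.0022,-0.0323,0,0,1,0.0022,-0.0323,0,0,1,0.0022,-0.0323,0,0])

```text
time: 17.45
position: [0.5702, 0.1301, 0.1136]
tool_rot: [0.056, 0.998, -0.0, 0.0]
ft_force: [-0.2, -0.9, 0.5]
grip_width: 0.0556
grip_force: 25.0
```

Call:
servo_tool(rows=[1,0.0022,-0.0323,0,0,1,0.0022,-0.0323,0,0,1,0.0022,-0.0323,0,0,1,0.0022,-0.0323,0.015,0,1,0.0022,-0.0323,0.03,0])

```text
time: 17.87
position: [0.544, -0.0283, 0.0728]
tool_rot: [0.056, 0.998, -0.001, 0.004]
ft_force: [0.3, -0.5, -0.1]
grip_width: 0.0554
grip_force: 25.0
```

Call:
servo_tool(rows=[1,0,0,0,0,1,0,0,0,0])

```text
time: 18.03
position: [0.5401, -0.0274, 0.069]
tool_rot: [0.059, 0.998, 0.0, -0.002]
ft_force: [0.6, 0.6, 0.0]
grip_width: 0.0557
grip_force: 25.0
```

```bash
python3 w.py w5.png mouth0 blank1; python3 go.py 540 -28 23 83.3
```

```text
mouth0 []
blank1 [([0.543, -0.032, 0.073], 0.68), ([0.801, 0.139, 0.009], 0.6), ([0.402, 0.166, 0.008], 0.56)]
t 18.18 at [542.  -25.3  70.8] yaw 83.4 w 0.0555 q [-0.25  0.65  1.76  0.    0.73 -1.71]
turn 0.1 then shift x 1.7 y -2.9 z 47.8
```

View pics/w5.png

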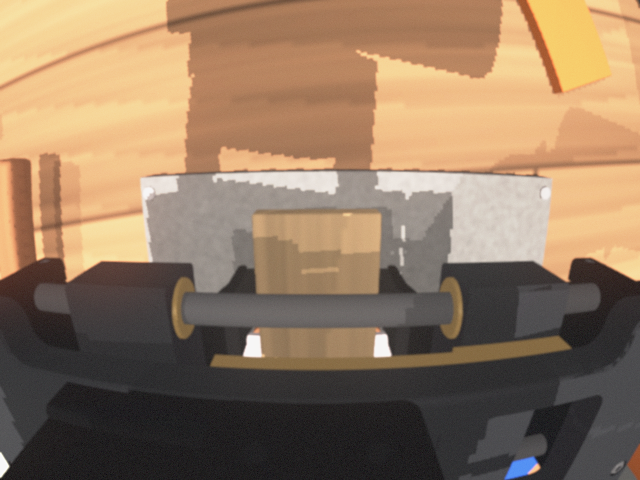

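The blank is held square. The apron's front corners show at px (142,177) and (549,177), and I'll use them to check the jig pose.

```bash
cat >> h.py <<'E'
def wonz(p,o,uv,z):
    K=np.array(p['intrinsics']);T=np.array(p['mount'])
    d=np.array([(uv[0]-K[0,2])/K[0,0],(uv[1]-K[1,2])/K[1,1]]);r=np.hypot(*d)
    v=np.r_[d/r*np.sin(r),np.cos(r)]
    M=R.from_quat(o['tool_rot']).as_matrix()
    c=M@T[:3,3]+o['position']; w=M@T[:3,:3]@v
    return c+w*(z-c[2])/w[2]
E
python3 - <<'E'
from h import *
o=robot.get_obs();p=robot.camera('wrist')
a=wonz(p,o,(142,177),.018);b=wonz(p,o,(549,177),.018);print(a,b,np.linalg.norm(a-b),np.degrees(np.arctan2(*(b-a)[1::-1])))
th=np.radians(-6.7);x=np.array([np.cos(th),np.sin(th)]);y=np.array([-x[1],x[0]])
print('jig',(a+b)[:2]/2+.095*x,'mouth1',(a+b)[:2]/2+.095*x-.024*y)
for s,u in((-1,(253,211)),(1,(381,211))):print(wonz(p,o,u,.077))
E
```

```text
[ 0.48094817 -0.12828545  0.018     ] [0.50863917 0.1343976  0.018     ] 0.2641385536820465 83.98233077665084
jig [ 0.58914488 -0.00802764] mouth1 [ 0.58634478 -0.03186374]
[ 0.50155956 -0.0483766   0.077     ]
[0.50786621 0.0066026  0.077     ]
```

Call:
servo_tool(rows=[1,0,-0.0015,0.03,0,1,0,0,0.014,0,1,0,0,0.001,0,1,-0.005,0,0,0,1,-0.01,0,0,0])

```text
time: 18.65
position: [0.5547, -0.0279, 0.0258]
tool_rot: [0.057, 0.998, 0.0, -0.002]
ft_force: [-2.5, 0.5, -5.3]
grip_width: 0.0554
grip_force: 25.0
```

Call:
servo_tool(rows=[1,-0.01,0,0,0,1,-0.004,0,0,0,1,0,0,0,0])

```text
time: 18.9
position: [0.5699, -0.0301, 0.0255]
tool_rot: [0.057, 0.998, 0.0, -0.001]
ft_force: [-0.7, 1.4, -5.1]
grip_width: 0.0551
grip_force: 26.6
```

```bash
python3 go.py 541 -28 23 83.4
```

```text
t 18.9 at [569.9 -30.1  25.5] yaw 83.4 w 0.0551 q [-0.25  0.75  1.71  0.    0.69 -1.7 ]
turn 0.0 then shift x 29.0 y -1.3 z 2.5
```

Call:
servo_tool(rows=[1,0,0,0.0025,0,1,0,0,0,0,0.3,0,0,0,0,-0.6,0,0,0,0,-0.7,0,0,0,0])

```text
time: 19.32
position: [0.5702, -0.0314, 0.0232]
tool_rot: [0.058, 0.998, -0.0, 0.0]
ft_force: [-0.2, 1.0, -0.6]
grip_width: 0.0627
grip_force: 0.1
```

Call:
servo_tool(rows=[-0.7,0,0,-0.02,0,-0.7,0,0,-0.025,0,1,0.025,0,0,0,1,0.03,0,0,0,1,0.01,0,0,0])

```text
time: 19.73
position: [0.5028, -0.0229, 0.0686]
tool_rot: [0.058, 0.998, 0.0, -0.0]
ft_force: [-1.5, -0.2, 0.4]
grip_width: 0.0608
grip_force: 0.0
```

```bash
cat > d.py <<'E'
from h import *
import sys
p=robot.camera('side'); save(p,sys.argv[1])
cv2.imwrite('pics/c_'+sys.argv[1],cv2.cvtColor(cv2.resize(p['pixels'][190:320,260:420],None,fx=4.5,fy=4.5),cv2.COLOR_RGB2BGR))
for d in robot.place_of(p,'blank1'): print(np.round(d['at'],3),round(d['score'],2))
E
python3 d.py e1.png;python3 go.py 514 -25 21 83.4
```

```text
[0.408 0.168 0.005] 0.8
[0.461 0.379 0.003] 0.76
[ 0.58  -0.103  0.018] 0.74
[ 0.568 -0.031  0.027] 0.71
[0.638 0.448 0.003] 0.65
[0.807 0.137 0.007] 0.56
t 19.83 at [504.6 -23.3  68.4] yaw 83.3 w 0.0536 q [-0.27  0.62  1.86  0.    0.66 -1.72]
turn -0.1 then shift x -9.5 y -0.6 z 47.4
```

View pics/c_e1.png

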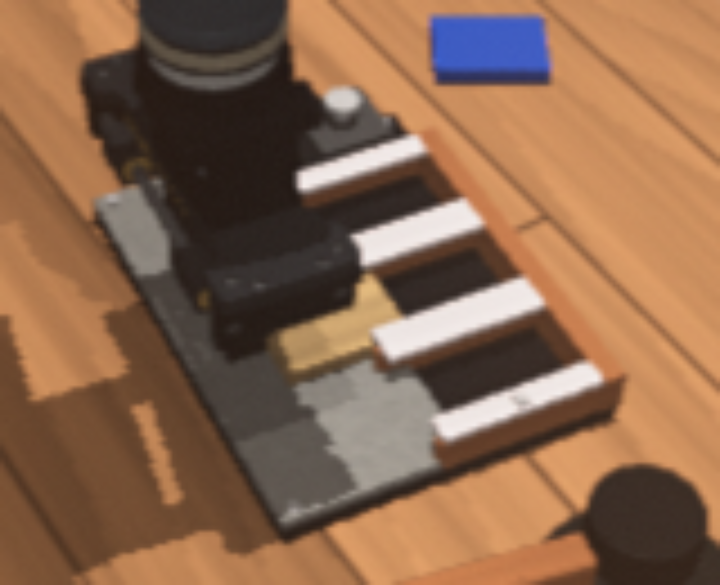

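Blank A lies in the mouth of lane 1. The other blank has been knocked to (0.461, 0.379). Pushing A in with closed fingers.

Call:
servo_tool(rows=[1,0,0,0.03,0,1,0,0,0.017,0,1,0,0,0,0,1,0,0,0,0,1,-0.008,0,0,0])

```text
time: 20.25
position: [0.5132, -0.0243, 0.021]
tool_rot: [0.058, 0.998, 0.0, -0.001]
ft_force: [0.1, 0.1, -0.8]
grip_width: 0.0208
grip_force: 0.0
```

Call:
servo_tool(rows=[1,-0.009,0,0,0,1,-0.009,0,0,0,1,-0.009,0,0,0,1,-0.009,0,0,0,1,-0.009,0,0,0])

```text
time: 20.67
position: [0.5595, -0.0297, 0.0211]
tool_rot: [0.058, 0.998, -0.0, 0.0]
ft_force: [-0.5, 1.0, 0.6]
grip_width: 0.0004
grip_force: 0.1
```

Call:
servo_tool(rows=[1,-0.009,0,0,0,1,-0.009,0,0,0,1,-0.009,0,0,0,1,0,0,0,0])

```text
time: 21.0
position: [0.5879, -0.0333, 0.021]
tool_rot: [0.058, 0.998, -0.0, 0.002]
ft_force: [0.4, 0.2, 0.9]
grip_width: 0.0008
grip_force: 0.0
```

```bash
python3 go.py 596 -34 21 83.4
```

```text
t 21.0 at [587.9 -33.3  21. ] yaw 83.3 w 0.0008 q [-0.25  0.77  1.66  0.    0.71 -1.7 ]
turn -0.1 then shift x -8.1 y 0.2 z -0.0
```

Call:
servo_tool(rows=[1,-0.004,0,0,0,1,-0.004,0,0,0,1,0,0,0,0,1,0,0,0,0])

```text
time: 21.33
position: [0.5927, -0.0336, 0.0207]
tool_rot: [0.058, 0.998, 0.0, -0.0]
ft_force: [-0.7, -0.2, 1.0]
grip_width: 0.0006
grip_force: 0.0
```

Call:
servo_tool(rows=[1,0.02,0,0,0,1,0,0,-0.03,0,-0.3,0.03,0,-0.04,0,-0.7,0.04,0,-0.04,0,-0.7,0.03,0.03,0,0])

```text
time: 21.75
position: [0.4964, 0.0041, 0.118]
tool_rot: [0.06, 0.998, -0.002, 0.006]
ft_force: [1.1, 1.1, -0.1]
grip_width: 0.0132
grip_force: 0.0
```

Call:
servo_tool(rows=[-0.7,0,0.035,0,0,-0.7,0,0.035,0,0,-0.7,0,0.035,0,0,-0.7,0,0.035,0,0,-0.7,0,0.035,0,0])

```text
time: 22.17
position: [0.5128, 0.1831, 0.1138]
tool_rot: [0.058, 0.998, -0.0, -0.0]
ft_force: [0.8, 0.3, -0.1]
grip_width: 0.0457
grip_force: 0.0
```

```bash
python3 d.py e2.png;python3 b.py | grep blank; python3 go.py 461 379 120 75
```

```text
[0.458 0.38  0.004] 0.61
[0.81  0.138 0.008] 0.61
[0.408 0.17  0.005] 0.61
[ 0.639 -0.04   0.02 ] 0.58
[ 0.623 -0.252 -0.002] 0.43
scene blank1 0.81 [637.8 453.5  83.9  59.  -21.1]
scene blank1 0.75 [460.9 386.5  81.7  57.9 -15.4]
scene blank1 0.68 [ 365.7 -340.2  150.2  123.3  -89.1]
scene blank1 0.65 [433.9 177.4  42.5  28.4 -73.4]
scene blank1 0.6 [807.2 141.1  78.6  59.6 -31.6]
side blank1 0.82 [453.9 379.5  73.5  67.5 -19.2]
side blank1 0.78 [403.1 167.6  84.1  68.3  16.5]
side blank1 0.61 [648.9 -18.9  81.5  37.4  -5.7]
side blank1 0.56 [802.8 135.   73.9  60.2 -30.9]
t 22.87 at [513.5 180.9 113.6] yaw 83.3 w 0.0737 q [ 0.13  0.58  1.73 -0.    0.83 -1.32]
turn 8.3 then shift x 101.9 y 177.7 z -6.4
```

View pics/c_e2.png

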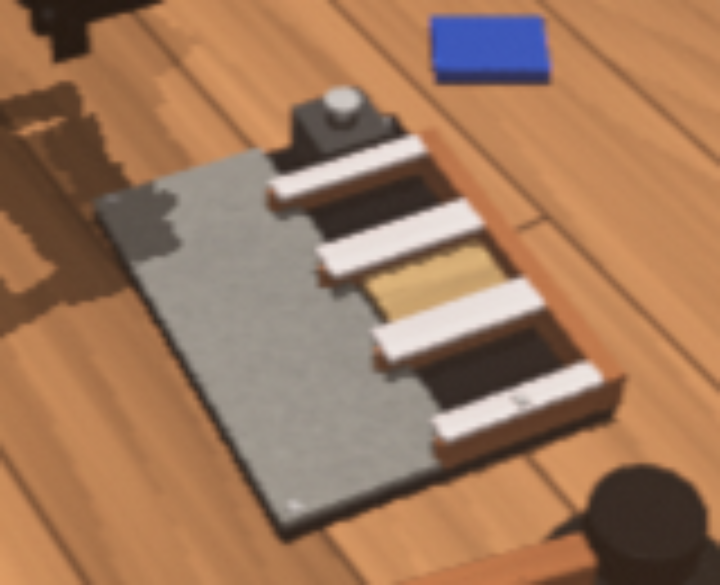

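View pics/e2.png

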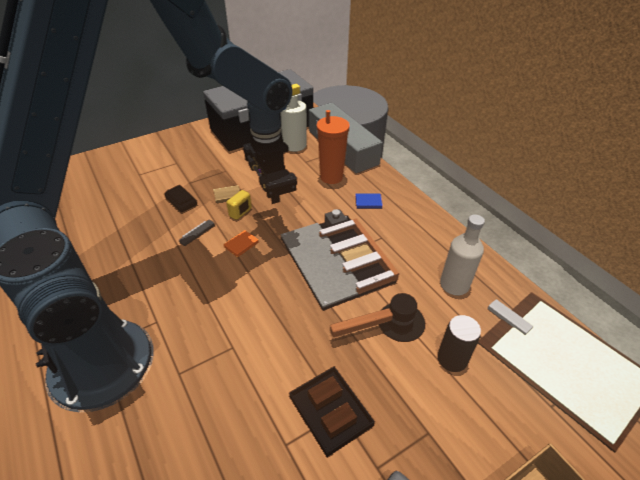

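Blank A sits in pocket 1, with its rear edge past the step at crop px (365,283). Both offcuts are in the tray. Going to blank B.

Call:
servo_tool(rows=[-0.55,0.02,0.0355,0,5,-0.55,0.02,0.0355,0,5,-0.55,0.02,0.0355,0,0,-0.55,0.02,0.0355,-0.005,0,-0.55,0.01,0.025,-0.005,0])

```text
time: 23.28
position: [0.4628, 0.367, 0.1234]
tool_rot: [0.144, 0.99, 0.0, -0.001]
ft_force: [0.4, -0.5, -0.4]
grip_width: 0.0676
grip_force: 0.0
```

Call:
servo_tool(rows=[-0.55,0,0,0,0,-0.55,0,0,0,0])

```text
time: 23.45
position: [0.4646, 0.3656, 0.1237]
tool_rot: [0.143, 0.99, 0.0, 0.0]
ft_force: [0.5, -1.0, 0.2]
grip_width: 0.0678
grip_force: 0.0
```

```bash
python3 w.py w6.png blank1 tape; python3 go.py 460 381 100 73 460 381 4 73
```

```text
blank1 [([0.399, 0.164, 0.003], 0.86), ([0.455, 0.382, 0.011], 0.77)]
tape [([0.458, 0.296, 0.003], 0.92)]
t 23.6 at [464.7 362.8 123.2] yaw 73.3 w 0.0678 q [ 0.47  0.61  1.61 -0.    0.92 -0.8 ]
turn 0.3 then shift x 9.8 y 16.0 z 23.2
turn -0.0 then shift x 0.0 y 0.0 z 96.0
```

View pics/w6.png

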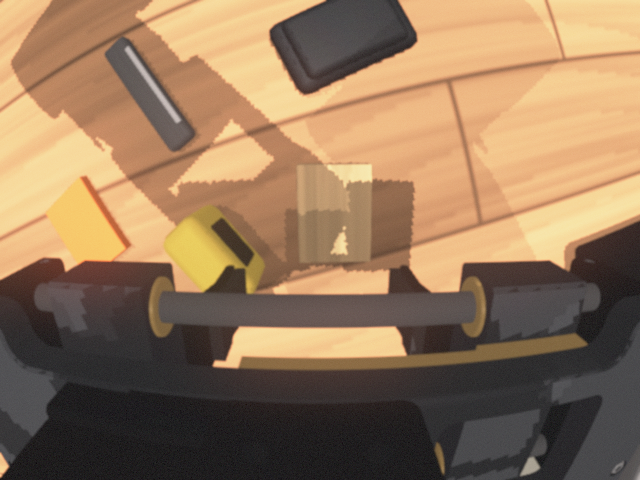

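```bash
python3 - <<'E'
from h import *
o=robot.get_obs();p=robot.camera('wrist')
c=np.array([wonz(p,o,u,.012) for u in [(298,165),(371,165),(372,262),(298,263)]])*1000
print(c.round(1).tolist(),c.mean(0).round(1),np.linalg.norm(np.diff(c,axis=0),axis=1))
print([ (wonz(p,o,u,z)*1000).round() for u,z in (((264,258),.06),((250,292),.03))])
m=c.mean(0)
E
python3 go.py 456 382 4 73
```

```text
[[413.1, 363.8, 12.0], [428.3, 415.5, 12.0], [501.3, 396.9, 12.0], [485.3, 341.3, 12.0]] [457.  379.4  12. ] [53.86616495 75.29995096 57.82776365]
[array([461., 328.,  60.]), array([492., 302.,  30.])]
t 23.65 at [464.9 362.6 123.2] yaw 73.2 w 0.0674 q [ 0.47  0.61  1.61 -0.    0.92 -0.8 ]
turn 0.2 then shift x 14.1 y 15.9 z 119.2
```

Call:
servo_tool(rows=[-0.49,0.009,0.007,0.02,-0.9,-0.49,0.0094,0.0075,0.03,0,-0.49,0,0,0.02,0,-0.49,0,0,0.015,0,-0.49,0,0,0.015,0])

```text
time: 24.07
position: [0.4512, 0.3817, 0.0222]
tool_rot: [0.138, 0.99, -0.001, -0.001]
ft_force: [-0.0, 0.6, -0.1]
grip_width: 0.0651
grip_force: 0.0
```

Call:
servo_tool(rows=[-0.49,0,0,0.01,0,-0.49,0,0,0.006,0,-0.49,0,0,0.003,0,-0.49,0,0,0,0])

```text
time: 24.4
position: [0.4514, 0.3828, 0.0043]
tool_rot: [0.138, 0.99, -0.0, -0.0]
ft_force: [-0.8, -0.0, -0.7]
grip_width: 0.0651
grip_force: 0.0
```

Call:
servo_tool(rows=[1,0,0,0,0,1,0,0,0,0,1,0,0,0,0,1,0,0,0,0,1,0,0,0,0])

```text
time: 24.82
position: [0.4518, 0.3836, 0.0054]
tool_rot: [0.137, 0.991, 0.0, 0.001]
ft_force: [-0.1, -1.2, 3.8]
grip_width: 0.0558
grip_force: 25.0
```

```bash
python3 go.py 451 382 4 74
```

```text
t 24.82 at [451.8 383.6   5.4] yaw 74.2 w 0.0558 q [ 0.52  0.8   1.65 -0.    0.69 -0.78]
turn 0.2 then shift x 0.3 y -1.8 z 1.4
```

Call:
servo_tool(rows=[1,0,0,-0.03,0,1,0,0,-0.04,0,1,0,0,-0.04,-4.6,1,0,0,0,-4.6,1,0,0,0,0])

```text
time: 25.23
position: [0.4528, 0.3844, 0.1175]
tool_rot: [0.056, 0.998, 0.002, 0.003]
ft_force: [-0.7, -0.1, -0.7]
grip_width: 0.0555
grip_force: 25.0
```

```bash
python3 go.py 526 -96 90 83.4
```

```text
t 25.23 at [452.8 384.4 117.5] yaw 83.5 w 0.0555 q [ 0.52  0.62  1.61  0.    0.91 -0.94]
turn 0.1 then shift x -128.0 y -468.8 z 27.5
```

14 rows of (−9.15, −33.5).

Call:
servo_tool(rows=[1,-0.00915,-0.0335,0,0,1,-0.00915,-0.0335,0,0,1,-0.00915,-0.0335,0,0,1,-0.00915,-0.0335,0,0,1,-0.00915,-0.0335,0,0])

```text
time: 25.65
position: [0.4759, 0.2101, 0.1132]
tool_rot: [0.058, 0.998, -0.0, -0.002]
ft_force: [0.9, -0.0, -1.3]
grip_width: 0.0554
grip_force: 25.0
```

Call:
servo_tool(rows=[1,-0.00915,-0.0335,0,0,1,-0.00915,-0.0335,0,0,1,-0.00915,-0.0335,0,0,1,-0.00915,-0.0335,0,0,1,-0.00915,-0.0335,0,0])

```text
time: 26.07
position: [0.5024, 0.0387, 0.1132]
tool_rot: [0.058, 0.998, 0.0, -0.002]
ft_force: [0.7, 0.3, -0.6]
grip_width: 0.0554
grip_force: 25.0
```

Call:
servo_tool(rows=[1,-0.00915,-0.0335,0,0,1,-0.00915,-0.0335,0,0,1,-0.00915,-0.0335,0.015,0,1,-0.00915,-0.0335,0.03,0,1,0,0,0,0])

```text
time: 26.48
position: [0.5235, -0.0988, 0.0675]
tool_rot: [0.061, 0.998, 0.0, -0.002]
ft_force: [-0.7, 0.2, 0.3]
grip_width: 0.0557
grip_force: 25.0
```

Call:
servo_tool(rows=[1,0,0,0,0])

```text
time: 26.57
position: [0.5223, -0.0949, 0.0695]
tool_rot: [0.06, 0.998, 0.001, -0.003]
ft_force: [-0.4, -0.1, -0.2]
grip_width: 0.0559
grip_force: 25.0
```

```bash
python3 w.py w7.png mouth0; python3 go.py 526 -96 23 83.4
```

```text
mouth0 []
t 26.67 at [522.9 -93.   71.4] yaw 83.4 w 0.0552 q [-0.39  0.64  1.79  0.    0.72 -1.84]
turn -0.0 then shift x -3.4 y -2.6 z 48.4
```

View pics/w7.png

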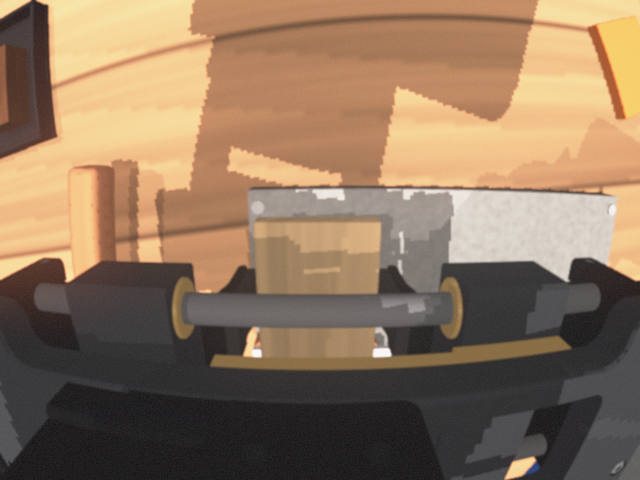

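```bash
python3 - <<'E'
from h import *
o=robot.get_obs();p=robot.camera('wrist');print(np.array(o['position'])*1000)
a=wonz(p,o,(248,188),.018);b=wonz(p,o,(615,195),.018);print(a,b,np.linalg.norm(a-b),np.degrees(np.arctan2(*(b-a)[1::-1])))
c=[wonz(p,o,u,.077) for u in((254,222),(381,217))];print(c,sum(c)/2)
o=robot.get_obs();print(np.array(o['position'])*1000)
E
python3 go.py 526 -96 23 83.4
```

```text
[522.94809438 -93.03741647  71.44346433]
[ 0.47828075 -0.12868333  0.018     ] [0.50673802 0.13505917 0.018     ] 0.2652732960035519 83.84172919648975
[array([ 0.48750342, -0.1165114 ,  0.077     ]), array([ 0.49169962, -0.06117062,  0.077     ])] [ 0.48960152 -0.08884101  0.077     ]
[523.44479806 -92.74394678  72.09997831]
t 26.72 at [523.4 -92.7  72.1] yaw 83.4 w 0.0559 q [-0.39  0.63  1.79  0.    0.72 -1.84]
turn 0.0 then shift x -2.9 y -2.9 z 49.1
```

Call:
servo_tool(rows=[1,0,-0.0024,0.03,0,1,0,0,0.0185,0,1,0,0,0,0,1,0,0,0,0,1,-0.007,0,0,0])

```text
time: 27.13
position: [0.5296, -0.0957, 0.0247]
tool_rot: [0.057, 0.998, 0.0, -0.001]
ft_force: [0.0, 0.5, -1.5]
grip_width: 0.0558
grip_force: 25.0
```

Call:
servo_tool(rows=[1,-0.008,0,0,0,1,-0.008,0,0,0,1,-0.008,0,0,0,1,-0.006,0,0,0,1,0,0,0,0])

```text
time: 27.55
position: [0.5618, -0.1009, 0.0241]
tool_rot: [0.057, 0.998, -0.0, 0.0]
ft_force: [-0.6, 0.6, 0.3]
grip_width: 0.056
grip_force: 25.2
```

```bash
python3 go.py 560 -100 23 83.4
```

```text
t 27.55 at [ 561.8 -100.9   24.1] yaw 83.5 w 0.056 q [-0.37  0.75  1.71 -0.    0.69 -1.83]
turn 0.1 then shift x 1.9 y 0.7 z 1.1
```

Call:
servo_tool(rows=[1,0,0,0.001,0,0.3,0,0,0,0,-0.6,0,0,0,0,-0.7,0,0,0,0,-0.7,0,0,-0.02,0])

```text
time: 27.97
position: [0.5585, -0.1, 0.0402]
tool_rot: [0.057, 0.998, 0.001, -0.003]
ft_force: [0.1, 1.1, -0.3]
grip_width: 0.0681
grip_force: 0.0
```

Call:
servo_tool(rows=[-0.7,0,0,-0.025,0,1,0.02,0,0,0,1,0.03,0,0,0,1,0.012,0,0,0,1,0,0,0.01,0])

```text
time: 28.38
position: [0.4963, -0.0927, 0.0589]
tool_rot: [0.058, 0.998, 0.0, -0.001]
ft_force: [-0.3, -0.6, -1.3]
grip_width: 0.0551
grip_force: 0.0
```

Call:
servo_tool(rows=[1,0,0,0,0,1,0,0,0.02,0,1,0,0,0.0165,0,1,0,0,0,0,1,0,0,0,0])

```text
time: 28.8
position: [0.5001, -0.0939, 0.0206]
tool_rot: [0.057, 0.998, 0.0, -0.0]
ft_force: [0.5, 0.1, 0.5]
grip_width: 0.022
grip_force: 0.0
```

```bash
python3 go.py 587.6 -103.4 21 83.4
```

```text
t 28.8 at [500.1 -93.9  20.6] yaw 83.4 w 0.022 q [-0.41  0.71  1.87  0.    0.56 -1.86]
turn 0.0 then shift x -88.0 y 0.6 z -0.4
```

Call:
servo_tool(rows=[1,-0.009,0,0,0,1,-0.009,0,0,0,1,-0.009,0,0,0,1,-0.009,0,0,0,1,-0.009,0,0,0])

```text
time: 29.22
position: [0.5457, -0.0991, 0.0219]
tool_rot: [0.057, 0.998, -0.0, 0.001]
ft_force: [-0.4, 0.5, -0.5]
grip_width: 0.001
grip_force: 0.1
```

Call:
servo_tool(rows=[1,-0.009,0,0,0,1,-0.009,0,0,0,1,-0.009,0,0,0,1,-0.009,0,0,0,1,-0.007,0,0,0])

```text
time: 29.63
position: [0.5879, -0.1039, 0.0213]
tool_rot: [0.057, 0.998, -0.0, 0.0]
ft_force: [-2.5, -1.5, 1.2]
grip_width: 0.0004
grip_force: 3.1
```

Call:
servo_tool(rows=[1,0,0,0,0,1,0,0,0,0])

```text
time: 29.8
position: [0.5869, -0.1037, 0.0211]
tool_rot: [0.057, 0.998, 0.0, 0.0]
ft_force: [-0.2, -0.4, 0.4]
grip_width: 0.0003
grip_force: 0.0
```

Call:
servo_tool(rows=[1,0.015,0,0,0,1,0,0,-0.03,0,1,0.03,0,-0.04,0,1,0.04,0,-0.04,0,1,0.03,0,-0.03,0])

```text
time: 30.22
position: [0.4874, -0.0922, 0.1445]
tool_rot: [0.057, 0.998, -0.0, 0.0]
ft_force: [0.3, -0.2, 1.0]
grip_width: 0.0005
grip_force: 0.0
```

Call:
servo_tool(rows=[1,0,0,0,0,1,0,0,0,0])

```text
time: 30.38
position: [0.4881, -0.0924, 0.1454]
tool_rot: [0.058, 0.998, -0.001, 0.002]
ft_force: [0.8, 0.8, 0.8]
grip_width: 0.0006
grip_force: 0.0
```

```bash
python3 d.py e3.png
cat > m.py <<'E'
from h import *
for c in ['scene','side']:
    p=robot.camera(c)
    for n in ['mallet','mat','pin_top']:
        print(c,n,[(np.round(d['at'],3).tolist(),round(d['score'],2)) for d in robot.place_of(p,n)][:3])
    if c=='scene': cv2.imwrite('pics/msc.png',cv2.cvtColor(cv2.resize(p['pixels'][150:330,150:380],None,fx=3.3,fy=3.3),cv2.COLOR_RGB2BGR))
E
python3 m.py; python3 go.py
```

```text
[0.405 0.17  0.006] 0.87
[ 0.638 -0.11   0.011] 0.79
[ 0.64  -0.038  0.016] 0.79
[0.808 0.137 0.008] 0.78
[0.636 0.449 0.004] 0.56
scene mallet [([0.611, -0.253, 0.006], 0.58), ([0.573, -0.1, 0.018], 0.54), ([0.37, -0.314, 0.004], 0.35)]
scene mat [([0.615, -0.249, -0.001], 0.64), ([0.575, -0.101, 0.019], 0.33)]
scene pin_top [([0.661, 0.095, 0.064], 0.53), ([0.572, -0.099, 0.018], 0.44)]
side mallet [([0.613, -0.25, 0.012], 0.65), ([0.32, 0.271, -0.002], 0.55)]
side mat [([0.623, -0.25, -0.001], 0.65), ([0.362, -0.351, 0.001], 0.41)]
side pin_top [([0.36, -0.353, -0.001], 0.57), ([0.327, 0.426, -0.004], 0.25), ([0.372, -0.312, 0.001], 0.16)]
t 30.88 at [488.5 -92.3 142.9] yaw 83.4 w 0.0004 q [-0.41  0.48  1.83 -0.    0.84 -1.87]
```

View pics/c_e3.png

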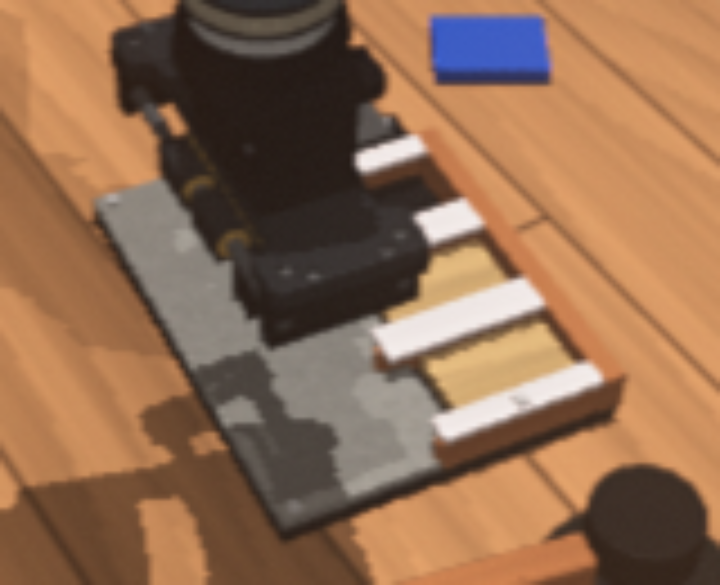

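View pics/msc.png

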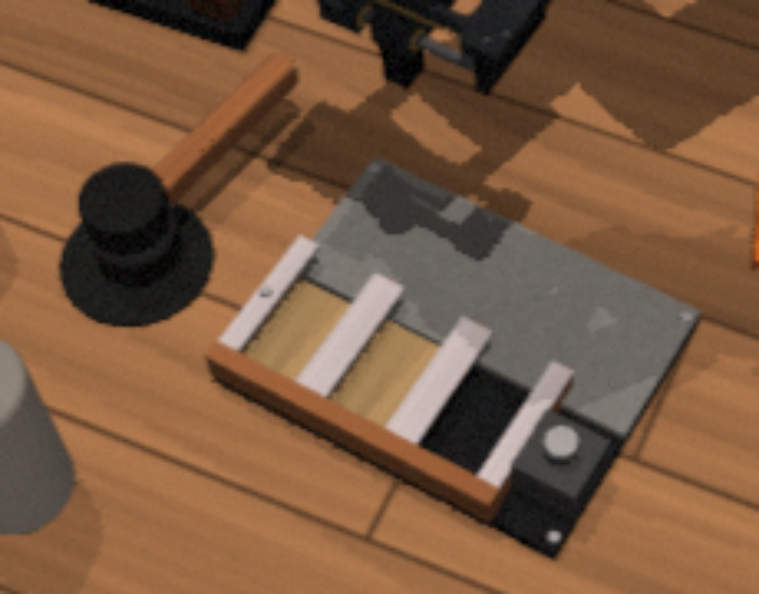

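Both blanks look seated, with a continuous dark step line behind them. I'll push blank A again lightly to be sure, because its stroke ended about 2 mm short.

```bash
python3 go.py 530 -26.4 60 83.4 530 -26.4 21 83.4 596.6 -34.1 21 83.4
```

```text
t 30.88 at [488.5 -92.3 142.9] yaw 83.4 w 0.0004 q [-0.41  0.48  1.83 -0.    0.84 -1.87]
turn 0.0 then shift x -33.7 y 70.2 z 82.9
turn -0.0 then shift x 0.0 y 0.0 z 39.0
turn -0.0 then shift x -67.0 y 0.0 z -0.0
```

Call:
servo_tool(rows=[1,-0.011,0.023,0.02,0,1,-0.011,0.023,0.02,0,1,-0.0117,0.0242,0.02,0,1,0,0,0.03,0,1,0,0,0.0305,0])

```text
time: 31.3
position: [0.5317, -0.0253, 0.0223]
tool_rot: [0.056, 0.998, -0.0, 0.002]
ft_force: [0.3, 0.9, -0.8]
grip_width: 0.0002
grip_force: 0.0
```

Call:
servo_tool(rows=[1,0,0,0,0,1,-0.015,0,0,0,1,-0.015,0,0,0,1,-0.015,0,0,0,1,-0.008,0,0,0])

```text
time: 31.72
position: [0.5848, -0.0331, 0.023]
tool_rot: [0.057, 0.998, -0.0, 0.001]
ft_force: [0.2, 0.2, -0.5]
grip_width: 0.0008
grip_force: 0.0
```

Call:
servo_tool(rows=[1,-0.005,0,0,0,1,-0.005,0,0,0,1,-0.004,0,0,0,1,0,0,0,0,1,0,0,0,0])

```text
time: 32.13
position: [0.5963, -0.0341, 0.0232]
tool_rot: [0.057, 0.998, -0.0, 0.0]
ft_force: [0.6, 0.4, 0.5]
grip_width: 0.0004
grip_force: 0.3
```

```bash
python3 go.py 596.6 -34.1 21 83.4
```

```text
t 32.13 at [596.3 -34.1  23.2] yaw 83.4 w 0.0004 q [-0.24  0.77  1.64  0.    0.73 -1.7 ]
turn 0.0 then shift x -0.3 y 0.0 z 2.2
```

Call:
servo_tool(rows=[1,0.01,0,0,0,1,0,0,-0.03,0,1,0.03,0,-0.04,0,-0.3,0.03,-0.03,-0.03,0,-0.3,0.01,-0.035,0,0])

```text
time: 32.55
position: [0.5194, -0.0826, 0.1142]
tool_rot: [0.055, 0.998, -0.0, 0.001]
ft_force: [0.0, -0.1, -0.1]
grip_width: 0.0077
grip_force: 0.0
```

Call:
servo_tool(rows=[-0.3,0,-0.035,0,0,-0.3,0,-0.035,0,0,-0.3,0,-0.03,0,-5,-0.3,0,0,0,0,-0.3,0,0,0,0])

```text
time: 32.97
position: [0.509, -0.1856, 0.1105]
tool_rot: [0.016, 1.0, 0.0, -0.0]
ft_force: [-0.4, 0.5, -0.4]
grip_width: 0.039
grip_force: 0.0
```

```bash
python3 w.py w8.png mallet mat
python3 - <<'E'
from h import *
p=robot.camera('scene')
for u in [(235.8,171),(201,207)]: print(onz(p,u,.058))
for c in ('scene','side'):
    p=robot.camera(c)
    for d in robot.place_of(p,'blank1')[:6]: print(np.round(d['at'],3))
E
python3 go.py 566 -251 120 90 566 -251 28 90
```

```text
mallet [([0.359, -0.346, 0.002], 0.33)]
mat []
[ 0.46265185 -0.20486582  0.058     ]
[ 0.58782731 -0.22849434  0.058     ]
[ 0.637 -0.103  0.017]
[0.633 0.453 0.006]
[0.4   0.169 0.007]
[ 0.644 -0.039  0.015]
[0.806 0.136 0.006]
[0.322 0.27  0.001]
[0.407 0.168 0.002]
[0.633 0.449 0.004]
[ 0.639 -0.109  0.017]
[ 0.646 -0.383  0.001]
[ 0.587 -0.034  0.016]
t 33.37 at [ 509.7 -183.2  110.4] yaw 88.5 w 0.0556 q [-0.55  0.58  1.74  0.    0.82 -2.1 ]
turn -1.5 then shift x -56.3 y -67.8 z -9.6
turn -0.0 then shift x 0.0 y 0.0 z 92.0
```

View pics/w8.png

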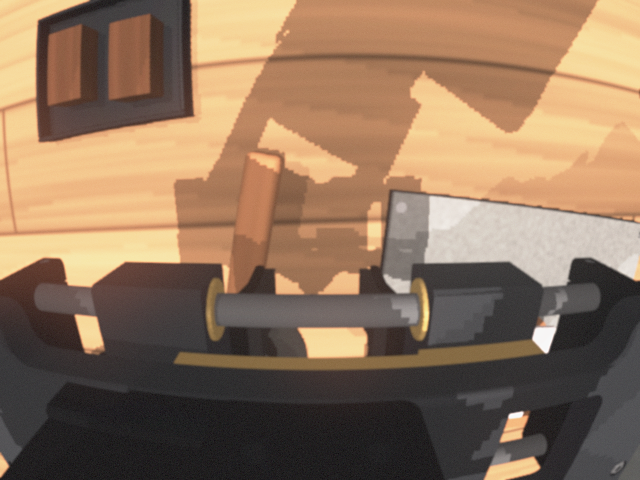

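Run:
```python
from h import *
o=robot.get_obs();p=robot.camera('wrist')
L=[wonz(p,o,u,.058)[:2] for u in((247,157),(284,157),(231,290),(263,290))]
print(L); a=(L[0]+L[1])/2;b=(L[2]+L[3])/2;d=b-a;d/=np.linalg.norm(d);print(a,b,np.degrees(np.arctan2(d[1],d[0])),'axis',a+.17*d)
s=robot.camera('side')
for u in ((333,322),(388,314)): print(onz(s,u,.058))
```

```text
[array([ 0.45018299, -0.2221924 ]), array([ 0.4511525 , -0.20052062]), array([ 0.5328962 , -0.23846592]), array([ 0.53301105, -0.2176519 ])]
[ 0.45066775 -0.21135651] [ 0.53295362 -0.22805891] -11.47402291203258 axis [ 0.6172703  -0.24517353]
[ 0.46070237 -0.20262476  0.058     ]
[ 0.5758228  -0.24751356  0.058     ]
```

```bash
python3 go.py 568.5 -235.3 110 78.5 568.5 -235.3 28 78.5
```

```text
t 33.47 at [ 509.8 -183.6  110.5] yaw 88.5 w 0.0565 q [-0.55  0.58  1.74  0.    0.82 -2.1 ]
turn 10.0 then shift x -67.8 y -39.0 z 0.5
turn -0.0 then shift x 0.0 y 0.0 z 82.0
```

Call:
servo_tool(rows=[-0.3,0,0,0,5,-0.3,0,0,0,5,-0.3,-0.023,-0.013,0,0,-0.3,-0.023,-0.013,0,0,-0.3,-0.0218,-0.013,0,0])

```text
time: 33.88
position: [0.5691, -0.2362, 0.1106]
tool_rot: [0.1, 0.995, -0.0, 0.0]
ft_force: [0.3, 0.0, 0.3]
grip_width: 0.0563
grip_force: 0.0
```

Call:
servo_tool(rows=[-0.3,0,0,0,0,-0.3,0,0,0.03,0,-0.3,0,0,0.03,0,-0.3,0,0,0.0225,0,-0.3,0,0,0,0])

```text
time: 34.3
position: [0.5646, -0.2335, 0.0234]
tool_rot: [0.101, 0.995, 0.002, -0.005]
ft_force: [-1.1, -0.2, -0.4]
grip_width: 0.0567
grip_force: 0.0
```

Call:
servo_tool(rows=[1,0,0,0,0,1,0,0,0,0,1,0,0,0,0,1,0,0,0,0,1,0,0,0,0], newtons=50)

```text
time: 34.72
position: [0.5691, -0.2367, 0.0295]
tool_rot: [0.101, 0.995, -0.001, 0.001]
ft_force: [-1.1, -2.7, 1.2]
grip_width: 0.0311
grip_force: 0.8
```

Call:
servo_tool(rows=[1,0,0,0,0,1,0,0,0,0])

```text
time: 34.88
position: [0.5691, -0.237, 0.0292]
tool_rot: [0.101, 0.995, -0.001, 0.001]
ft_force: [-0.9, -1.9, 3.6]
grip_width: 0.0218
grip_force: 49.2
```

```bash
python3 go.py
```

```text
t 34.88 at [ 569.1 -237.    29.2] yaw 78.4 w 0.0218 q [-0.58  0.78  1.59 -0.    0.77 -1.94]
```

Call:
servo_tool(rows=[1,0,0,-0.01,0,1,0,0,-0.02,0,1,0,0,-0.025,0,1,0,0,-0.025,0,1,0,0,-0.02,0])

```text
time: 35.3
position: [0.5676, -0.2352, 0.1291]
tool_rot: [0.101, 0.995, 0.001, -0.001]
ft_force: [0.2, -0.1, -4.1]
grip_width: 0.0217
grip_force: 49.5
```

Call:
servo_tool(rows=[1,0,0,0,0,1,0,0,0,0])

```text
time: 35.47
position: [0.5683, -0.2358, 0.1285]
tool_rot: [0.101, 0.995, -0.0, 0.0]
ft_force: [0.2, 0.5, -5.2]
grip_width: 0.0213
grip_force: 49.5
```

```bash
python3 d.py e4.png >/dev/null
cat > n.py <<'E'
from h import *
p=robot.camera('side');cv2.imwrite('pics/n1.png',cv2.cvtColor(cv2.resize(p['pixels'][200:350,300:460],None,fx=4,fy=4),cv2.COLOR_RGB2BGR))
E
python3 n.py; python3 go.py 614 103.6 129 78.4 614 103.6 92 78.4
```

```text
t 35.62 at [ 566.7 -234.9  125.9] yaw 78.4 w 0.0217 q [-0.58  0.63  1.54  0.    0.97 -1.94]
turn 0.0 then shift x 21.7 y 341.1 z -3.1
turn -0.0 then shift x 0.0 y 0.0 z 37.0
```

View pics/n1.png

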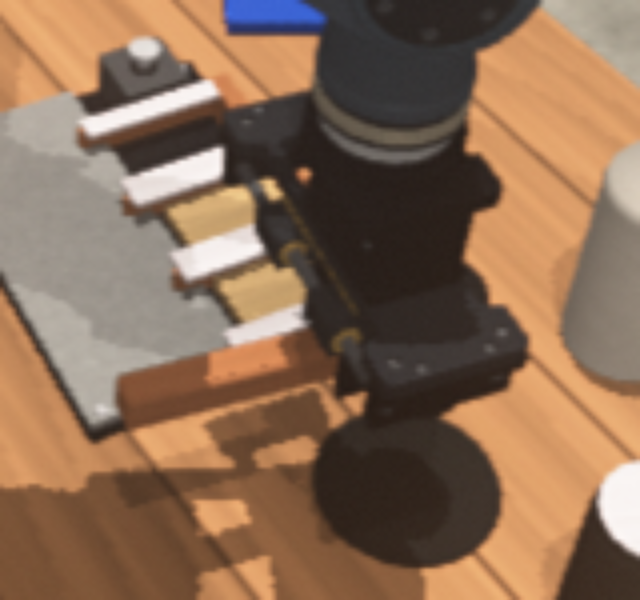

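The mallet is lifted and level, and both blanks lie flat. The mat's centre is at crop px (407,490), which is full-picture px (402,322). Moving over the pin.

Call:
servo_tool(rows=[1,0.001,0.016,0,0,1,0.002,0.029,0,0,1,0.002,0.031,0,0,1,0.002,0.031,0,0,1,0.002,0.031,0,0])

```text
time: 36.03
position: [0.586, -0.0967, 0.1263]
tool_rot: [0.101, 0.995, 0.001, -0.002]
ft_force: [1.2, -0.4, -4.5]
grip_width: 0.0218
grip_force: 49.5
```

Call:
servo_tool(rows=[1,0.002,0.031,0,0,1,0.002,0.031,0,0,1,0.002,0.031,0,0,1,0.002,0.031,0,0,1,0.002,0.031,0,0])

```text
time: 36.45
position: [0.607, 0.0573, 0.1263]
tool_rot: [0.101, 0.995, 0.0, -0.002]
ft_force: [0.0, 0.7, -4.5]
grip_width: 0.0219
grip_force: 49.5
```

Call:
servo_tool(rows=[1,0.002,0.026,0,0,1,0.001,0.016,0,0,1,0,0.006,0,0,1,0,0,0,0,1,0,0,0,0])

```text
time: 36.87
position: [0.6143, 0.1023, 0.127]
tool_rot: [0.1, 0.995, -0.0, -0.001]
ft_force: [-0.1, -0.7, -4.4]
grip_width: 0.0217
grip_force: 49.5
```

```bash
python3 go.py 614 103.6 92 78.4
python3 - <<'E'
from h import *
p=robot.camera('side'); print('mat',onz(p,(401.7,322.5),.004))
print([(np.round(d['at'],3),d['score']) for d in robot.place_of(p,'mallet')],[(np.round(d['at'],3),d['score']) for d in robot.place_of(p,'mat')])
cv2.imwrite('pics/n2.png',cv2.cvtColor(cv2.resize(p['pixels'][150:300,260:420],None,fx=4,fy=4),cv2.COLOR_RGB2BGR))
E
```

```text
t 36.87 at [614.3 102.3 127. ] yaw 78.5 w 0.0217 q [-0.01  0.64  1.52 -0.    0.98 -1.38]
turn 0.1 then shift x 0.5 y 1.2 z 35.0
mat [ 0.61755665 -0.25505846  0.004     ]
[(array([0.658, 0.095, 0.108]), 0.73)] [(array([ 0.622, -0.254,  0.002]), 0.67)]
```

View pics/n2.png

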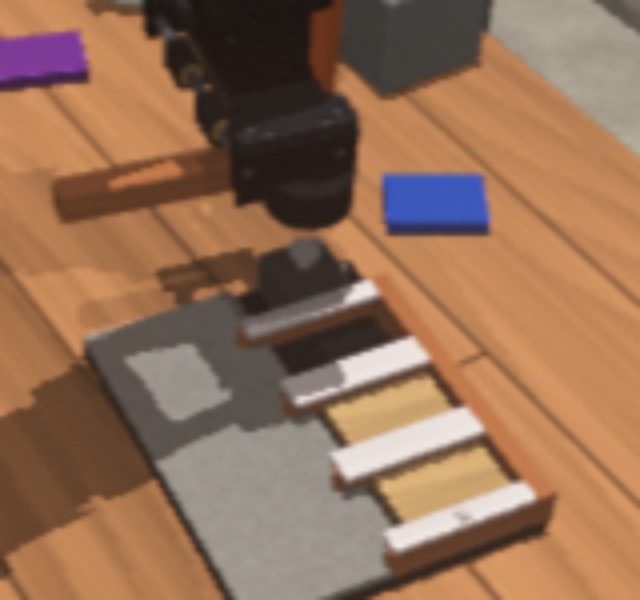

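The mallet is over the pin. The face is at about 0.102 and the pin top at 0.061. Driving down.

Call:
servo_tool(rows=[1,0,0,0.015,0,1,0,0,0.015,0,1,0,0,0.006,0,1,0,0,0.004,0,1,0,0,0.004,0])

```text
time: 37.43
position: [0.615, 0.1016, 0.0841]
tool_rot: [0.101, 0.995, -0.0, -0.0]
ft_force: [-2.3, 0.4, -0.1]
grip_width: 0.0216
grip_force: 49.5
```

Call:
servo_tool(rows=[1,0,0,0.004,0,1,0,0,0.004,0,1,0,0,0.002,0,1,0,0,0,0])

```text
time: 37.77
position: [0.6158, 0.1021, 0.0742]
tool_rot: [0.101, 0.995, -0.0, 0.001]
ft_force: [-0.4, -2.2, -0.7]
grip_width: 0.0218
grip_force: 49.5
```

```bash
python3 go.py 614 103.6 72 78.4
```

```text
t 37.77 at [615.8 102.1  74.2] yaw 78.4 w 0.0218 q [-0.01  0.72  1.55 -0.    0.87 -1.38]
turn 0.0 then shift x 2.1 y 1.1 z 2.2
```

Call:
servo_tool(rows=[1,0,0,0.0015,0,1,0,0,0.0015,0,1,0,0,0.001,0])

```text
time: 38.02
position: [0.6155, 0.1022, 0.0716]
tool_rot: [0.101, 0.995, -0.0, 0.001]
ft_force: [-5.4, -1.9, 13.3]
grip_width: 0.0217
grip_force: 49.8
```

Call:
servo_tool(rows=[1,0,0,0.001,0,1,0,0,0.001,0])

```text
time: 38.18
position: [0.6153, 0.1022, 0.0709]
tool_rot: [0.101, 0.995, -0.0, 0.001]
ft_force: [-7.5, -3.0, 19.4]
grip_width: 0.0212
grip_force: 50.0
```

Call:
servo_tool(rows=[1,0,0,0.001,0,1,0,0,0,0])

```text
time: 38.35
position: [0.6147, 0.1023, 0.07]
tool_rot: [0.101, 0.995, -0.0, 0.0]
ft_force: [-7.1, -3.0, 16.4]
grip_width: 0.0219
grip_force: 50.0
```

Call:
servo_tool(rows=[1,0,0,-0.01,0,1,0,0,-0.02,0,1,0,0,-0.025,0,1,0,0,0,0,1,0,0,0,0])

```text
time: 38.77
position: [0.6164, 0.1028, 0.1228]
tool_rot: [0.101, 0.995, 0.0, 0.002]
ft_force: [0.3, 0.2, -4.9]
grip_width: 0.0216
grip_force: 50.0
```

```bash
python3 go.py 571 -242.5 125 78.4
python3 - <<'E'
from h import *
p=robot.camera('side')
print([(np.round(d['at'],3),d['score']) for q in ('mallet','pin_top') for d in robot.place_of(p,q)])
cv2.imwrite('pics/n3.png',cv2.cvtColor(cv2.resize(p['pixels'][150:300,260:420],None,fx=4,fy=4),cv2.COLOR_RGB2BGR))
E
```

```text
t 38.77 at [616.4 102.8 122.8] yaw 78.4 w 0.0216 q [-0.01  0.65  1.52  0.    0.97 -1.38]
turn 0.0 then shift x -25.0 y -347.4 z -2.2
[(array([0.661, 0.094, 0.103]), 0.74), (array([0.658, 0.091, 0.05 ]), 0.68), (array([ 0.619, -0.252, -0.001]), 0.47), (array([0.658, 0.095, 0.047]), 0.4), (array([ 0.642, -0.039,  0.016]), 0.18), (array([ 0.65 , -0.377, -0.   ]), 0.17)]
```

View pics/n3.png

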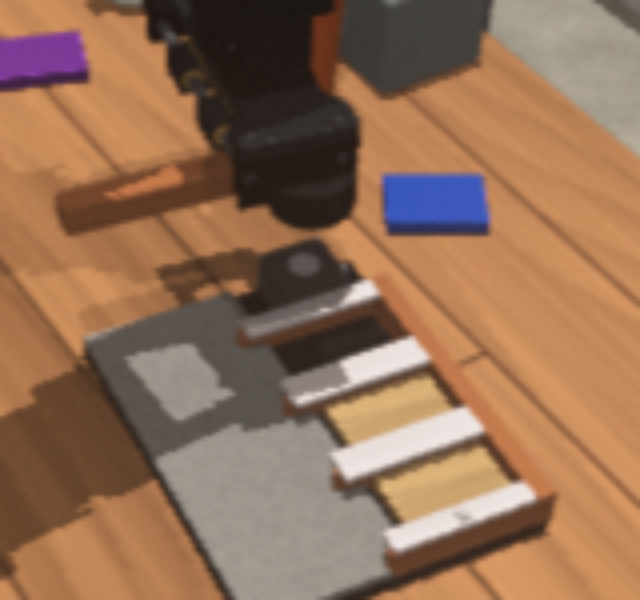

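The pin is down: the disc sits almost flush on the block at px (303,263), z about 0.047. Returning the mallet.

Call:
servo_tool(rows=[1,-0.001,-0.016,0,0,1,-0.0022,-0.03,0,0,1,-0.0022,-0.031,0,0,1,-0.0022,-0.031,0,0,1,-0.0022,-0.031,0,0])

```text
time: 39.33
position: [0.5954, -0.0364, 0.12]
tool_rot: [0.1, 0.995, 0.0, -0.002]
ft_force: [0.1, -0.3, -3.9]
grip_width: 0.0216
grip_force: 50.0
```

Call:
servo_tool(rows=[1,-0.0022,-0.031,0,0,1,-0.0022,-0.031,0,0,1,-0.0022,-0.031,0,0,1,-0.0022,-0.031,0,0,1,-0.0022,-0.031,0,0])

```text
time: 39.75
position: [0.5751, -0.1907, 0.12]
tool_rot: [0.101, 0.995, 0.001, -0.002]
ft_force: [0.1, -0.9, -4.8]
grip_width: 0.0217
grip_force: 50.0
```

Call:
servo_tool(rows=[1,-0.002,-0.03,0,0,1,-0.0015,-0.017,0,0,1,-0.001,-0.006,0,0,1,0,0,0,0,1,0,0,0,0])

```text
time: 40.17
position: [0.5695, -0.2415, 0.1207]
tool_rot: [0.101, 0.995, 0.001, -0.001]
ft_force: [0.3, 1.5, -4.4]
grip_width: 0.0215
grip_force: 50.0
```

```bash
python3 - <<'E'
from h import *
for c in ('scene','side'):
    p=robot.camera(c)
    for q in ('mallet','mat'): print(c,q,[(np.round(d['at'],3).tolist(),round(d['score'],2)) for d in robot.place_of(p,q)][:2])
E
python3 go.py 571 -242.5 30 78.4
```

```text
scene mallet [([0.61, -0.25, 0.094], 0.93)]
scene mat [([0.616, -0.25, 0.0], 0.94)]
side mallet [([0.577, -0.106, 0.017], 0.47)]
side mat [([0.621, -0.254, 0.0], 0.84)]
t 40.47 at [ 570.5 -241.3  122. ] yaw 78.5 w 0.0215 q [-0.58  0.64  1.53  0.    0.96 -1.95]
turn 0.1 then shift x -0.7 y -1.0 z 92.0
```

Call:
servo_tool(rows=[1,-0.003,0,0.025,0,1,0,0,0.03,0,1,0,0,0.02,0,1,0,0,0.008,0,1,0,0,0.003,0])

```text
time: 40.88
position: [0.5723, -0.242, 0.0343]
tool_rot: [0.1, 0.995, 0.001, -0.002]
ft_force: [-0.9, 0.5, -3.9]
grip_width: 0.0216
grip_force: 50.0
```

Call:
servo_tool(rows=[1,0,0,0.002,0,1,0,0,0.002,0,1,0,0,0.001,0,1,0,0,0,0])

```text
time: 41.22
position: [0.5739, -0.2436, 0.032]
tool_rot: [0.101, 0.995, -0.0, 0.001]
ft_force: [0.1, 0.1, -3.5]
grip_width: 0.0217
grip_force: 50.0
```

Call:
servo_tool(rows=[1,0,0,0.0015,0,1,0,0,0.001,0,1,0,0,0,0])

```text
time: 41.47
position: [0.5733, -0.2432, 0.0286]
tool_rot: [0.101, 0.995, -0.0, 0.0]
ft_force: [-0.6, -0.6, -4.2]
grip_width: 0.0217
grip_force: 50.0
```

Call:
servo_tool(rows=[1,0,0,0.001,0,1,0,0,0.001,0,1,0,0,0,0])

```text
time: 41.72
position: [0.5732, -0.2433, 0.0283]
tool_rot: [0.101, 0.995, -0.0, 0.0]
ft_force: [-3.5, 1.6, 7.2]
grip_width: 0.0218
grip_force: 50.0
```

Call:
servo_tool(rows=[0.4,0,0,0,0,0.2,0,0,0,0,0,0,0,0,0,-0.2,0,0,0,0,-0.3,0,0,0,0])

```text
time: 42.13
position: [0.5735, -0.2433, 0.0264]
tool_rot: [0.101, 0.995, -0.0, 0.0]
ft_force: [-0.2, 0.1, 0.6]
grip_width: 0.045
grip_force: 0.0
```

Call:
servo_tool(rows=[-0.3,0,0,0,0,-0.3,0,0,0,0,-0.3,0,0,-0.02,0,-0.3,0,0,-0.03,0,-0.3,0,0,-0.04,0])

```text
time: 42.55
position: [0.5711, -0.2419, 0.1144]
tool_rot: [0.101, 0.995, 0.002, -0.003]
ft_force: [-0.3, -0.1, -0.3]
grip_width: 0.0564
grip_force: 0.0
```

Call:
servo_tool(rows=[-0.3,0,0,-0.04,0,-0.3,0.03,0.01,-0.04,0,-0.3,0.03,0.02,-0.03,0,-0.3,0.03,0.02,0,0,-0.3,0.03,0.02,0,0])

```text
time: 42.97
position: [0.4778, -0.1563, 0.2179]
tool_rot: [0.101, 0.995, -0.001, 0.003]
ft_force: [-0.8, 0.7, -0.5]
grip_width: 0.0567
grip_force: 0.0
```

Call:
servo_tool(rows=[-0.3,0,0,0,0,-0.3,0,0,0,0,-0.3,0,0,0,0])

```text
time: 43.22
position: [0.4784, -0.1568, 0.2163]
tool_rot: [0.101, 0.995, -0.001, 0.001]
ft_force: [0.6, -0.3, 0.0]
grip_width: 0.0567
grip_force: 0.0
```

Run:
```python
from h import *
for c in ('scene','side'):
    p=robot.camera(c)
    for q in ('mallet','mat','blank1','offcut1','pin_top','tape'): print(c,q,[(np.round(d['at'],3).tolist(),round(d['score'],2)) for d in robot.place_of(p,q)][:6])
    if c=='side': save(p,'fin.png')
```

```text
scene mallet [([0.617, -0.252, 0.002], 0.72)]
scene mat [([0.616, -0.248, -0.002], 0.75)]
scene blank1 [([0.636, -0.107, 0.014], 0.89), ([0.405, 0.169, 0.004], 0.85), ([0.644, -0.042, 0.013], 0.73), ([0.802, 0.136, 0.005], 0.64), ([0.633, 0.454, 0.007], 0.62)]
scene offcut1 [([0.364, -0.373, 0.004], 0.58), ([0.37, -0.311, 0.001], 0.55)]
scene pin_top [([0.659, 0.095, 0.052], 0.45)]
scene tape [([0.457, 0.294, 0.002], 0.74), ([0.585, -0.006, 0.0], 0.51)]
side mallet [([0.616, -0.25, 0.01], 0.85), ([0.363, -0.35, 0.002], 0.34)]
side mat [([0.621, -0.254, -0.0], 0.97)]
side blank1 [([0.805, 0.135, 0.007], 0.84), ([0.408, 0.17, 0.004], 0.83), ([0.635, 0.451, 0.005], 0.73), ([0.636, -0.109, 0.017], 0.66)]
side offcut1 [([0.369, -0.31, 0.002], 0.88), ([0.593, 0.036, 0.017], 0.58), ([0.362, -0.375, 0.002], 0.56), ([0.622, -0.254, -0.003], 0.47)]
side pin_top []
side tape [([0.458, 0.29, -0.002], 0.8)]
```

View pics/fin.png

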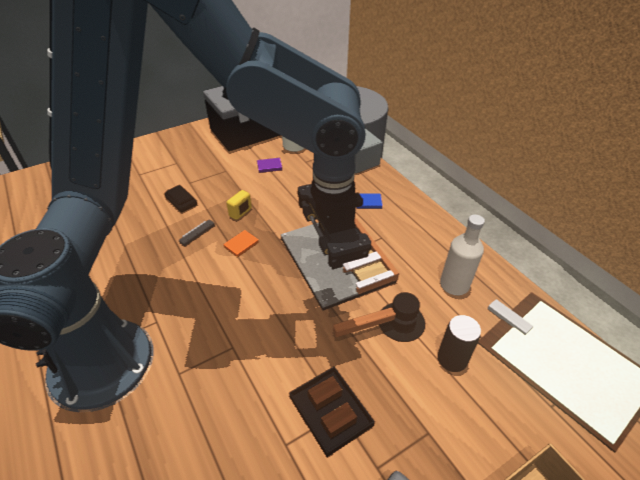

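The final side view shows the mallet upright on its mat (405,310), both offcuts in the tray (325,392)/(340,417), the lane 0 blank seated and the bystanders in place. No pale blank is left on the table. Handing in.

```bash
python3 -c "
from rig import robot
print(robot.hand_in())"
```

```text
the job is handed in; nothing more can be done
None
```

The job is handed in, with no verdict returned: both blanks found are in pockets 0 and 1, both offcuts are in the tray, the pin was driven down with the mallet, the mallet is back upright on its mat, and the bystanders look unmoved in the last pictures.

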